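# Swap the shaker at the back of the spice rack

## Task

The salt shaker at the back of the wooden spice rack is needed on the round coaster, and the little amber bottle shall take its place: first move the pepper mill and the spice jar, which stand in front of it, aside onto the cork mat, then stand the salt shaker in the middle of the coaster, then stand the amber bottle in the middle of the rack's empty rear place. Only then put the pepper mill and the spice jar back on the rack, each exactly where it stood before. Keep these four things upright, and leave the tin and the honey jar where they are.

Things in the scene. Friction and masses are not known exactly. Their poses are not given: they have to be found in the camera images.
- mill_head (a point): turned wooden pepper mill with a round head, 58 mm in diameter at its widest, 170 mm high, 0.18 kg, on one of the rack's two front places (a similar mill and jars by the wall are only furniture). This point: on its axis (z, up), in the middle of the head, 138 mm above its foot. Grip the head from above: 49 mm in diameter from 123 to 159 mm above the foot; the thin tip above it ends at 170 mm.
- jar_center (a point): spice jar with a red cap and clear body, 45 mm in diameter, 106 mm high, 0.11 kg; this point is on its axis, 53 mm above its foot; z is up along its axis; from above it is best gripped 25 to 30 mm higher than this point, just under and on the cap, so that the gripper's palm stays clear of the top. It stands on the rack's other front place.
- salt_center (a point): glass salt shaker with a steel cap, 44 mm in diameter up to 70 mm, then narrowing to 34 mm, 90 mm high, 0.1 kg; this point is on its axis, 45 mm above its foot; z is up along its axis; from above it is best gripped 10 to 20 mm higher than this point. It stands on the rack's rear place.
- amber_center (a point): small amber bottle with a black dropper cap, 102 mm high, 0.07 kg, standing by itself on the worktop. Body 33 mm in diameter up to about 65 mm above its foot; above it a 24 mm cap up to 77 mm, then a slim rubber bulb. This point: on its axis (z, up), 51 mm above its foot; best gripped from above up to 10 mm higher, near the top of the body.
- rack: light wooden board, fixed, 135 mm deep by 170 mm wide, top 12 mm above the worktop, with three round places in 68 mm rings. Origin: worktop level, under the centre of the rear place; x points to its back, y to its left. Centres of the front places: (-55, 55) and (-55, -55) mm; the board reaches from x = -90 to 45 mm. A thin steel rail runs along the back at x = 39 mm, 30 mm high.
- mat: rectangular cork mat, fixed, 150 mm (its x) by 190 mm (its y), 6 mm thick: the side area. Origin at the centre of its underside. Big enough for the mill and the jar side by side along its y.
- coaster: round dark wooden coaster, fixed, 84 mm in diameter, 6 mm thick. Origin at the centre of its underside.
- tin_center (a point): small food tin, loose, 75 mm in diameter, 58 mm high, a bystander; this point is at its centre, 29 mm above its foot.
- honey_center (a point): honey jar with a grey lid, loose, 66 by 72 mm, 102 mm high, a bystander; this point is at its centre, 51 mm above its foot.
There are look-alikes about, which are no part of the job. Leave any purple look-alike of the part that bears salt_center alone. Leave any turquoise look-alike of the part that bears amber_center alone.

How it is judged:
By the outcome, as a careful person would: the job done as asked, in the order asked, and still so for the second after the job is handed in, with the robot touching nothing.
It also fails if it takes over 120 s, if anything falls off the work surface, if the arm or the gripper's body presses on something with over 40 N, if the wrist force passes 120 N, or if a joint passes its speed limit or range.

## Robot

A 7-joint arm with a two-finger parallel gripper is mounted at the origin on a cart in front of the work surface, level with it; the furniture and walls round the work are solid. World frame = base frame: x ahead of the robot, y to its left, z up, the work surface at z = 0. Lengths are in mm, angles in rad, forces in N, time in s.
With the tool pointing down it reaches from about 350 to 900 mm from the base axis. Payload 7.2 kg.
Tool frame: the origin (TCP) lies midway between the tips of the shut fingers; the grasp point (between the pads) lies 19 mm behind it (ctrl.hold_point_z is the distance from the TCP to the grasp point, in mm); z points along the fingers, y is the line along which they close (so a half turn about z gives the same grasp; the last joint's range is limited). The gripper opens to 88 mm and grips with 3 to 60 N. Pads are 20 mm wide; open, the fingers measure 115 mm over their backs; the gripper's body (75 mm by 178 mm) begins 61 mm behind the grasp point.
Start: joints at [-1.201, 0.411, -0.013, 1.596, 0.006, 1.134, -0.082], TCP at [264.977, 566.053, 222.653] pointing down, gripper open.
Joint ranges: [-2.95, 2.95], [-0.29, 1.99], [-1.47, 1.44], [0.14, 2.54], [-1.03, 4.17], [0.13, 1.85], [-2.86, 2.86]. Speed limits (rad/s): [2.39, 2.39, 3.01, 3.01, 3.14, 3.14, 3.14].

## Interface

Orientations are given as [roll, pitch, yaw] about the fixed x, y, z axes, in that order (R = Rz(yaw) Ry(pitch) Rx(roll)).
In Python, from rig import ctrl gives the robot as it stands.
- The arm moves only by the tool servo_tool, never from a script. Its argument "commands" is a list of rows, each an object with "xyz": the shift along the world's x, y, z in units of 25 mm (1.0 is 25 mm), a list of three; "twist": the turn, a rotation vector about the world's x, y, z in units of 10 degrees (1.0 is 10 degrees), a list of three; "fingers": the opening, from 0 (shut) to 1 (fully open). In form: [{"xyz": [dx, dy, dz], "twist": [wx, wy, wz], "fingers": fingers}, ...]. A call has 1 to 12 rows; each row is the pose to reach, as a shift and turn from the pose commanded when the call began; what a row does not reach only later rows make up. A row lasts 1/8 s, in which the tool goes at most 62.5 mm and 10.7 degrees, less where a joint would pass 70% of its speed; a pose out of reach is approached as far as the arm can. A call with a gripper value outside its range is refused whole. The fingers move at their own pace and stop on an object; "squeeze" is the grip in N (left out, the last holds). Time passes only in rows, so rows that repeat a pose let the fingers close. It gives the time, the measured TCP pose, the force, the opening and the grip force at its end, in the units of the state.
- ctrl.get_obs(): the state, without advancing time (a new reading comes with each control period).
- ctrl.read_camera(name): name is "scene" or "top" or "wrist"; returns a dict with "frame" (400x640x3 uint8, red, green, blue), "fx", "fy", "cx", "cy" (pixels), "k1" (the pictures are not rectified: a ray, as slopes to the right and down, at radius r is drawn at 1 + k1 r^2 times it, then the intrinsics apply), "world_to_cam" (4x4, takes a point from world to camera coordinates); the wrist camera has in their place "T_tool_cam" (4x4, takes a point from camera to tool coordinates, whose origin is the TCP and whose axes are the flange's). Camera axes: x right, y down, z forward; pixel columns grow to the right and rows downward; lengths in mm; the calibration is good to about 2 mm. A picture is of the moment at which its call begins: read the wrist's pose just before it. There is no depth.
- ctrl.sign_off(): hands the job in; it is judged then, once.
The state is a dict: "t": time; "q": joint angles; "dq": joint speeds; "joint_efforts": joint torques, N m; "position": TCP position; "ee_rot": TCP orientation; "ft_force": force on the tool from outside, world axes, zero at the start; "wrist_torque": the same for the moment, N m; "grip_width": opening from 0.0 (shut) to 1.0 (fully open); "grasp_force": force on a finger pad.
Only numpy, scipy, OpenCV 4.12 (cv2) and the standard library are available. Lean on these libraries where they do the work, as an engineer would, in place of code of your own. Each camera call takes 0.05 s, during which the arm holds its last target. There are 200 camera calls.

## Working session

There is one attempt and no reset: what is moved stays moved. The work goes in short steps, Python scripts to look and compute and a tool call to move; the robot and the scene stay as the last step left them, time stands still between calls to the robot, and variables do not carry over. Pictures are saved under pics/ and viewed, at most 14 in all, crops included, and the job is handed in when it is done.

Besides the shell and the picture viewer there is one more tool, called after "Request:" in YAML: its name, and indented under it one key for each argument. servo_tool: Moves the arm, as the interface text tells. Its arguments: {"type":"object","properties":{"commands":{"type":"array","items":{"type":"object","properties":{"xyz":{"type":"array","items":{"type":"number"}},"twist":{"type":"array","items":{"type":"number"}},"fingers":{"type":"number"}}}},"squeeze":{"type":"number"}},"required":["commands"]}

```bash
mkdir -p pics; ls; cat > h.py <<'E'
import sys; sys.path.insert(0,'.')
import numpy as np, cv2
from rig import ctrl
from scipy.spatial.transform import Rotation as R
def cam(name):
    o=ctrl.get_obs(); c=ctrl.read_camera(name)
    if name=='wrist':
        T=np.eye(4); r=np.array(o['ee_rot'])
        T[:3,:3]=r if r.shape==(3,3) else R.from_euler('xyz',r).as_matrix()
        T[:3,3]=o['position']; c['c2w']=T@np.array(c['T_tool_cam'])
    else: c['c2w']=np.linalg.inv(np.array(c['world_to_cam']))
    return c
def save(c,fn): cv2.imwrite('pics/'+fn,c['frame'][:,:,::-1])
def px2w(c,u,v,z):
    s=np.array([(u-c['cx'])/c['fx'],(v-c['cy'])/c['fy']]); p=s.copy()
    for _ in range(20): p=s/(1+c['k1']*(p@p))
    d=c['c2w'][:3,:3]@np.array([p[0],p[1],1]); o=c['c2w'][:3,3]
    return o+d*(z-o[2])/d[2]
def w2px(c,P):
    q=np.linalg.inv(c['c2w'])@np.append(P,1); p=q[:2]/q[2]; p=p*(1+c['k1']*(p@p))
    return p[0]*c['fx']+c['cx'],p[1]*c['fy']+c['cy']
E
python3 - <<'E'
from h import *
import pickle
d={}
for n in ['scene','top','wrist']:
    c=cam(n); d[n]=c; save(c,n+'0.png'); print(n,c['c2w'][:3,3].round(), c['c2w'][:3,2].round(2),c['fx'],c['k1'])
pickle.dump(d,open('c0.pkl','wb')); print(ctrl.get_obs(),ctrl.hold_point_z)
E
```

```text
pics
scene [ -96. -824.  969.] [ 0.44  0.62 -0.65] 493.82940168964075 -0.008660489031773464
top [ 314.  -16. 1009.] [ 0.19 -0.02 -0.98] 371.42012424081406 0.00972848711705353
wrist [203. 595. 384.] [ 0.23 -0.11 -0.97] 287.84507872889844 -0.03083302224526394
{'t': 0.15, 'q': array([-1.20115901,  0.41172172, -0.01268463,  1.59683428,  0.00559464,
        1.13431442, -0.08220721]), 'dq': array([ 0.00055486, -0.00107338,  0.00119876, -0.00281341, -0.00047623,
       -0.00041594, -0.00013304]), 'joint_efforts': array([ 1.71313561e-03, -5.88333642e+01,  6.42292555e-01, -2.91290814e+01,
       -5.37964969e-02,  1.58122211e-02,  7.91623893e-05]), 'position': array([264.86765092, 565.67219265, 222.00611375]), 'ee_rot': array([-3.14035387e+00,  9.30819748e-05,  2.70374437e+00]), 'ft_force': array([ 0.13083928, -0.43004776, -0.54302857]), 'wrist_torque': array([ 0.03074078, -0.00072316, -0.01746527]), 'grasp_force': 0.0, 'grip_width': 0.9980394042608293} 18.700000000000003
```

View pics/scene0.png

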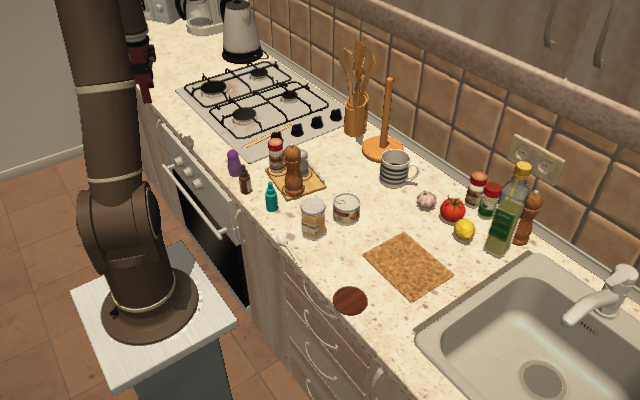

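View pics/top0.png

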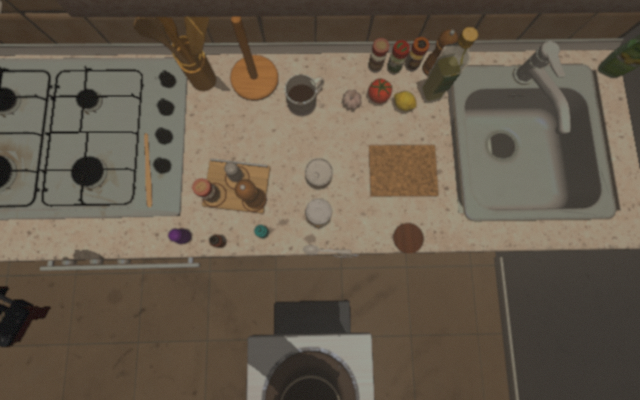

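Candidates (scene image):
- Mill (293,170) on the rack; the other mill (527,218) by the wall is furniture.
- Jar (276,155) on the rack; the jars at (477,190) and (489,200) are furniture.
- Salt (303,160) behind the mill; purple look-alike (234,163).
- Amber (245,180); turquoise look-alike (271,197).

The mat is at (407,265), the coaster at (350,300), the tin at (346,208) and the honey at (313,216). I'll check this choice in close crops.

```bash
python3 - <<'E'
import cv2
s=cv2.imread('pics/scene0.png'); t=cv2.imread('pics/top0.png')
cv2.imwrite('pics/s_crop.png',cv2.resize(s[130:245,220:370],(780,598),interpolation=cv2.INTER_CUBIC)) #5.2
cv2.imwrite('pics/t_crop.png',cv2.resize(t[150:255,160:300],(800,600),interpolation=cv2.INTER_CUBIC)) #5.714
cv2.imwrite('pics/t_crop2.png',cv2.resize(t[135:255,300:450],(750,600),interpolation=cv2.INTER_CUBIC)) #5
E
```

```text
(no output)
```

View pics/s_crop.png

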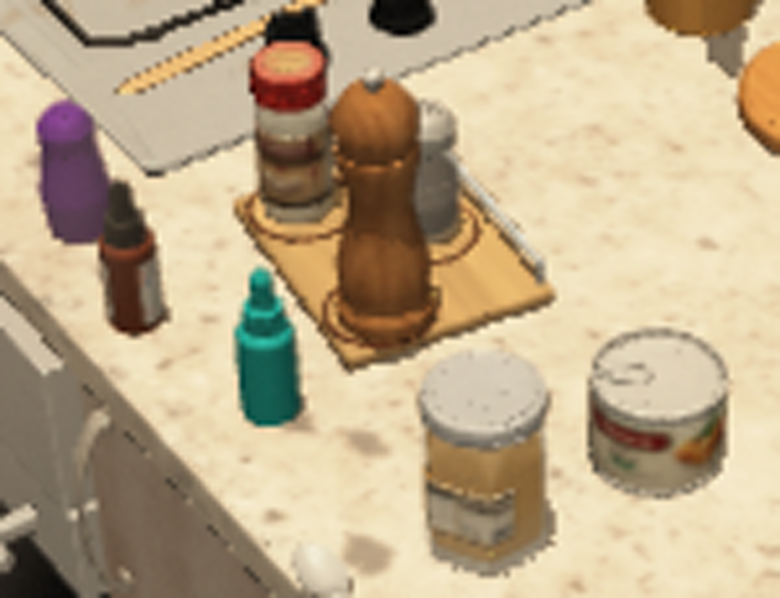

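View pics/t_crop.png

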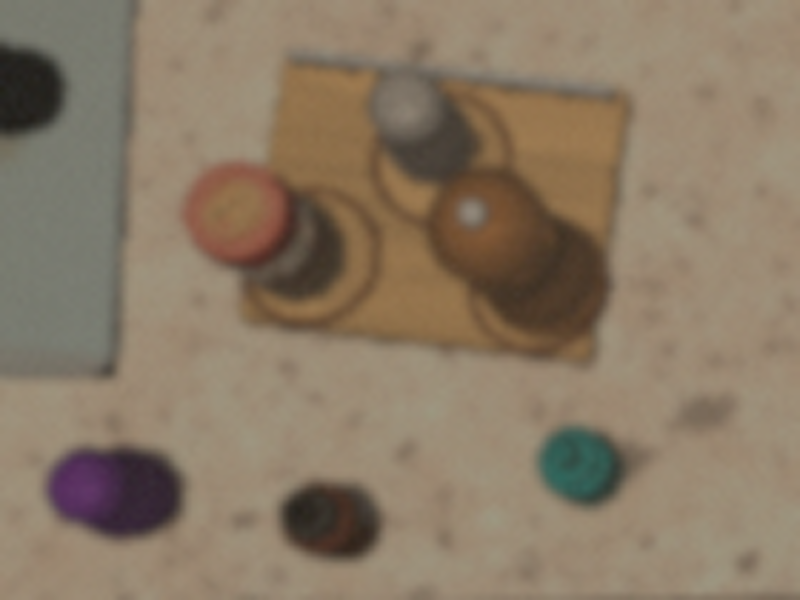

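View pics/t_crop2.png

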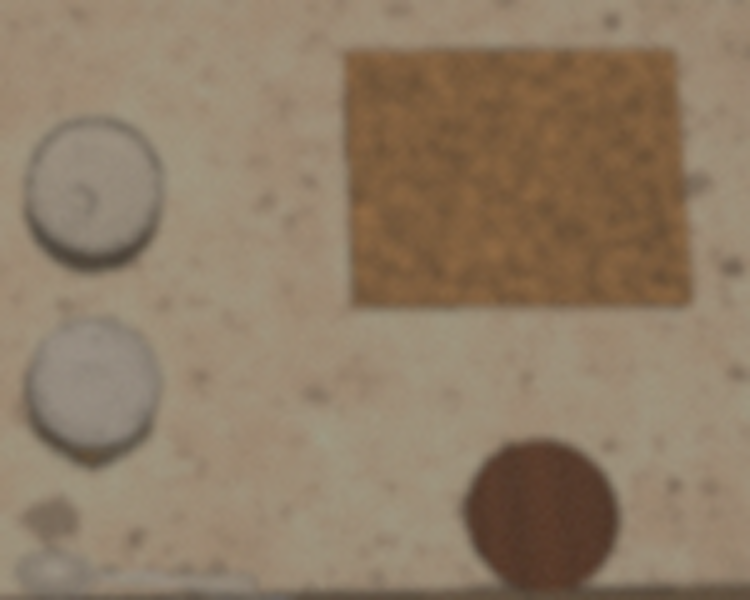

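The crops confirm the choice: mill on the front right, red-capped jar on the front left, grey salt at the rear. The amber bottle is at top crop (325,520), with purple and turquoise look-alikes on either side of it. Next: the positions.

```bash
python3 - <<'E'
from h import *
import pickle
from scipy.optimize import least_squares
d=pickle.load(open('c0.pkl','rb')); T=d['top']; S=d['scene']
t=lambda x,y:(160+(x+.5)/5.714-.5,150+(y+.5)/5.714-.5)
t2=lambda x,y:(300+(x+.5)/5-.5,135+(y+.5)/5-.5)
s=lambda x,y:(220+(x+.5)/5.2-.5,130+(y+.5)/5.2-.5)
c=[px2w(T,*t(*p),12)[:2] for p in [(282,66),(628,97),(593,362),(241,322)]]
M=np.array([[45,85],[45,-85],[-90,-85],[-90,85]])
def rot(a): return np.array([[np.cos(a),-np.sin(a)],[np.sin(a),np.cos(a)]])
r=least_squares(lambda p:((M@rot(p[2]).T+p[:2])-c).ravel(),[500,200,0])
print('rack',r.x.round(3),r.fun.round(1))
P=M=None
for n,p in [('rear',(0,0)),('left',(-55,55)),('right',(-55,-55))]: print(n,(rot(r.x[2])@p+r.x[:2]).round(1))
print('ringrear',px2w(T,*t(441,157),12).round(1))
c=[px2w(T,*t2(*p),6)[:2] for p in [(346,50),(676,48),(692,303),(352,306)]]
M=np.array([[75,95],[75,-95],[-75,-95],[-75,95]])
r=least_squares(lambda p:((M@rot(p[2]).T+p[:2])-c).ravel(),[500,-200,0]); print('mat',r.x.round(3),r.fun.round(1))
print('coaster',px2w(T,*t2(541,514),6).round(1))
for n,a,b,z in [('mill',(472,211),(373,78),181),('jar',(238,213),(289,62),118),('salt',(410,103),(434,112),100),('amber',(312,512),(119,188),100)]:
    print(n,px2w(T,*t(*a),z).round(1),px2w(S,*s(*b),z).round(1))
for n,a,z in [('tin',(94,186),58),('honey',(93,383),102)]: print(n,px2w(T,*t2(*a),z).round(1))
for n,a in [('purple',(85,487)),('turq',(580,455))]: print(n,px2w(T,*t(*a),90).round(1))
print('floor edges: counter front z0',px2w(T,*t2(400,590),0))
E
```

```text
rack [ 5.64685e+02  1.91658e+02 -1.21000e-01] [ 4.3  0.2  2.1 -1.1 -2.3 -0.8 -4.1  1.6]
rear [564.7 191.7]
left [516.7 252.9]
right [503.4 143.7]
ringrear [568.6 192.7  12. ]
mat [ 5.83439e+02 -2.69092e+02 -1.40000e-02] [ 1.5  1.6  0.7 -0.6 -1.6 -1.3 -0.6  0.3]
coaster [ 394.  -270.2    6. ]
mill [503.  144.5 181. ] [504.2 139.1 181. ]
jar [518.3 256.3 118. ] [521.5 258.3 118. ]
salt [570.9 188.3 100. ] [575.7 188.6 100. ]
amber [391.7 225.5 100. ] [391.8 231.6 100. ]
tin [567.4 -31.6  58. ]
honey [455.3 -28.3 102. ]
purple [405.3 325.4  90. ]
turq [414.8 113.6  90. ]
floor edges: counter front z0 [ 355.16380651 -192.81742499    0.        ]
```

Request:
servo_tool:
  commands:
    - {"xyz":[1,-1.5,0.5],"twist":[0,0,-0.6],"fingers":1}
    - {"xyz":[2,-3,1],"twist":[0,0,-1.2],"fingers":1}
    - {"xyz":[3,-4.5,1.5],"twist":[0,0,-1.9],"fingers":1}
    - {"xyz":[4,-6.2,2],"twist":[0,0,-2.6],"fingers":1}
    - {"xyz":[5,-7.8,2],"twist":[0,0,-3.3],"fingers":1}
    - {"xyz":[6,-9.4,2],"twist":[0,0,-4.1],"fingers":1}
    - {"xyz":[7,-11,2],"twist":[0,0,-4.9],"fingers":1}
    - {"xyz":[8,-12.5,2],"twist":[0,0,-5.7],"fingers":1}
    - {"xyz":[9,-14,2],"twist":[0,0,-6.3],"fingers":1}
    - {"xyz":[9.4,-14.64,2],"twist":[0,0,-6.5],"fingers":1}
    - {"xyz":[9.4,-14.64,2],"twist":[0,0,-6.5],"fingers":1}
    - {"xyz":[9.4,-14.64,2],"twist":[0,0,-6.5],"fingers":1}

```text
t: 1.65
position: [499.0, 201.9, 272.4]
ee_rot: [-3.141, -0.0, 1.573]
ft_force: [-0.6, 0.2, -0.7]
grip_width: 1.0
grasp_force: 0.0
```

```bash
python3 - <<'E'
from h import *
import pickle
c=cam('wrist'); save(c,'w1.png'); pickle.dump(c,open('w1.pkl','wb'))
cv2.imwrite('pics/w1b.png',cv2.resize(c['frame'][:,:,::-1],(800,500),interpolation=cv2.INTER_CUBIC))
o=ctrl.get_obs(); print(o['position'],o['ee_rot'],o['q'])
E
```

```text
[499.0053234  201.96963035 272.45031851] [-3.14091910e+00 -4.69036237e-04  1.57309590e+00] [-0.78011677  0.22319621  0.36976685  1.7590426  -0.08753809  1.17578281
 -0.38264145]
```

View pics/w1b.png

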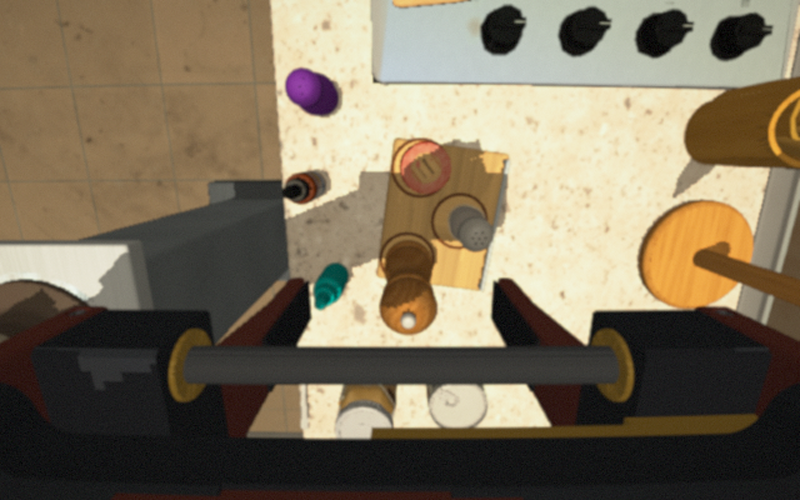

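Wrist view, x1.25: up is +y and right is +x. Jar cap centre (426,167), mill tip (409,321), salt cap (477,235), amber tip (289,189).

```bash
python3 - <<'E'
from h import *
import pickle
c=pickle.load(open('w1.pkl','rb'))
g=lambda x,y:((x+.5)/1.25-.5,(y+.5)/1.25-.5)
for n,p,z in [('mill',(409,321),181),('jar',(425,167),118),('salt',(477,235),100),('amber',(290,188),100),('amberbase',(304,187),40),('ringL',(422,168),12),('ringR',(408,260),12),('ringrear',(460,220),12),
 ('cFL',(397,137),12),('cRL',(509,155),12),('cRR',(485,290),12)]: print(n,px2w(c,*g(*p),z).round(1))
f=c['frame']; 
cv2.imwrite('pics/w1c.png',cv2.resize(f[100:275,220:420,::-1],(680,595),interpolation=cv2.INTER_CUBIC))
E
```

```text
mill [505.2 145.7 181. ]
jar [519.5 259.5 118. ]
salt [571.5 195.6 100. ]
amber [396.2 239.8 100. ]
amberbase [393.2 235.3  40. ]
ringL [523.1 254.7  12. ]
ringR [507.8 144.3  12. ]
ringrear [569.4 194.2  12. ]
cFL [494.3 288.9  12. ]
cRL [622.4 269.7  12. ]
cRR [604.7 105.2  12. ]
```

View pics/w1c.png

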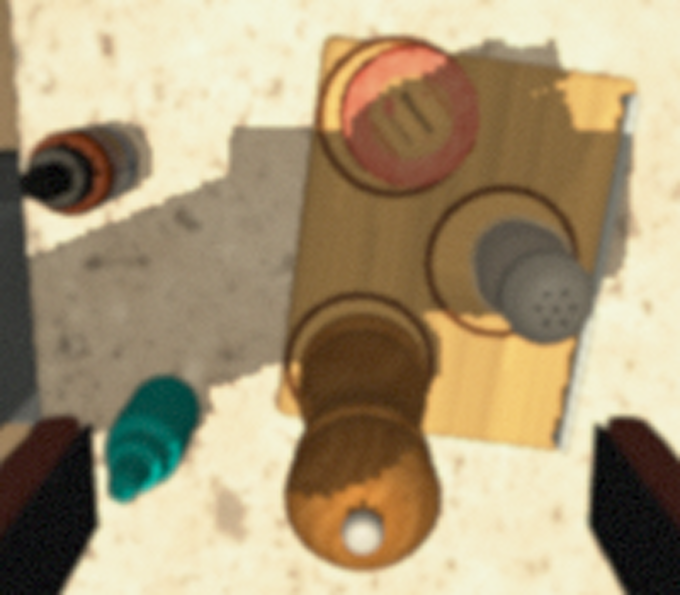

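Request:
servo_tool:
  commands:
    - {"xyz":[0.1,-1.2,0],"twist":[0,0,0],"fingers":1}
    - {"xyz":[0.22,-2.28,-1],"twist":[0,0,0],"fingers":1}
    - {"xyz":[0.22,-2.28,-2],"twist":[0,0,0],"fingers":1}
    - {"xyz":[0.22,-2.28,-3],"twist":[0,0,0],"fingers":1}
    - {"xyz":[0.22,-2.28,-4],"twist":[0,0,0],"fingers":1}
    - {"xyz":[0.22,-2.28,-5],"twist":[0,0,0],"fingers":1}
    - {"xyz":[0.22,-2.28,-5.6],"twist":[0,0,0],"fingers":1}
    - {"xyz":[0.22,-2.28,-5.6],"twist":[0,0,0],"fingers":1}
    - {"xyz":[0.22,-2.28,-5.6],"twist":[0,0,0],"fingers":1}

```text
t: 2.82
position: [505.9, 143.5, 133.4]
ee_rot: [3.141, -0.001, 1.57]
ft_force: [0.4, 1.1, 0.1]
grip_width: 1.003
grasp_force: 0.0
```

```bash
python3 - <<'E'
from h import *
import pickle
c=cam('wrist'); save(c,'w2.png'); pickle.dump(c,open('w2.pkl','wb'))
f=c['frame']; print(c['cx'],c['cy'])
cv2.imwrite('pics/w2c.png',cv2.resize(f[200:350,200:440,::-1],(800,500),interpolation=cv2.INTER_CUBIC))
o=ctrl.get_obs(); print(o['position'],o['ee_rot'],w2px(c,o['position']),w2px(c,o['position']+[0,0,19]))
E
```

```text
320.43892573222985 197.4077407031832
[506.0274267  143.45353635 133.56281587] [ 3.14027348e+00 -6.92369668e-04  1.56971879e+00] (np.float64(321.1915476653017), np.float64(239.87920934289068)) (np.float64(321.3413785930767), np.float64(253.65490760654654))
```

View pics/w2c.png

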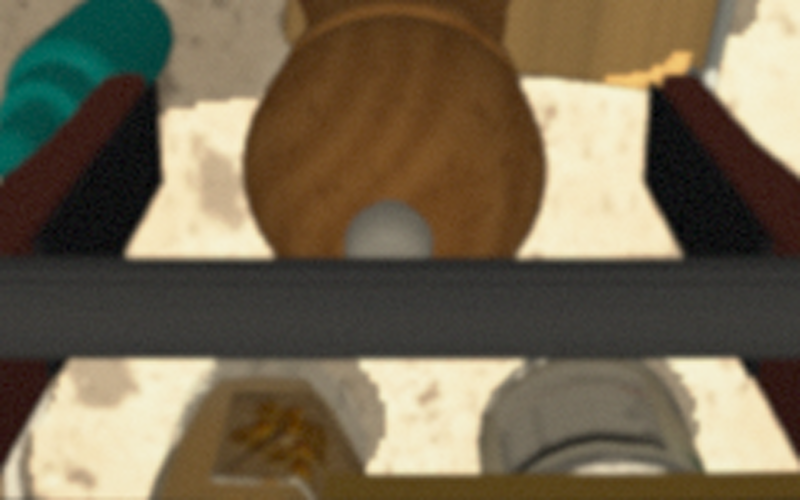

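Request:
servo_tool:
  commands:
    - {"xyz":[-0.06,0.08,-0.1],"twist":[0,0,0],"fingers":1}
    - {"xyz":[-0.06,0.08,-0.1],"twist":[0,0,0],"fingers":1}
    - {"xyz":[-0.06,0.08,-0.1],"twist":[0,0,0],"fingers":1}
    - {"xyz":[-0.06,0.08,-0.1],"twist":[0,0,0],"fingers":1}
    - {"xyz":[-0.06,0.08,-0.1],"twist":[0,0,0],"fingers":0.62}
    - {"xyz":[-0.06,0.08,-0.1],"twist":[0,0,0],"fingers":0.62}
    - {"xyz":[-0.06,0.08,-0.1],"twist":[0,0,0],"fingers":0.62}
  squeeze: 15

```text
t: 3.75
position: [504.0, 145.0, 130.1]
ee_rot: [3.142, 0.0, 1.569]
ft_force: [-0.0, -0.4, 0.1]
grip_width: 0.703
grasp_force: 0.0
```

```bash
python3 - <<'E'
from h import *
c=cam('wrist'); save(c,'w3.png')
f=c['frame']
cv2.imwrite('pics/w3c.png',cv2.resize(f[200:290,240:400,::-1],(800,450),interpolation=cv2.INTER_CUBIC))
o=ctrl.get_obs(); print(o['position'],o['ee_rot'],o['grip_width'])
E
```

```text
[503.97583459 145.03178231 130.14500028] [3.14156227e+00 2.04748072e-05 1.56938097e+00] 0.6536601671959501
```

View pics/w3c.png

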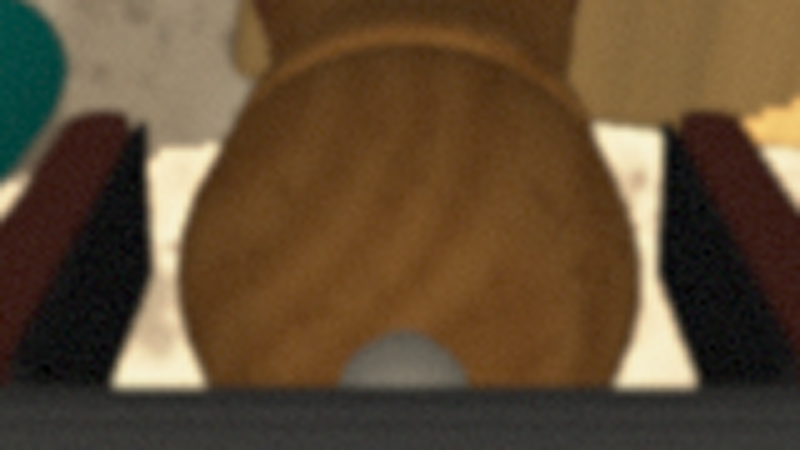

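Mill head at 180–640, finger gap at 150–660. It is centred to about 0.5 mm, so I'll close and lift.

Request:
servo_tool:
  commands:
    - {"xyz":[0.02,0,0],"twist":[0,0,0],"fingers":0.62}
    - {"xyz":[0.02,0,0],"twist":[0,0,0],"fingers":0.4}
    - {"xyz":[0.02,0,0],"twist":[0,0,0],"fingers":0.4}
    - {"xyz":[0.02,0,0],"twist":[0,0,0],"fingers":0.4}
    - {"xyz":[0.02,0,0],"twist":[0,0,0],"fingers":0.4}
    - {"xyz":[0.02,0,0],"twist":[0,0,0],"fingers":0.4}
  squeeze: 15

```text
t: 4.55
position: [504.5, 145.1, 130.2]
ee_rot: [3.141, -0.0, 1.569]
ft_force: [0.5, -0.2, 0.1]
grip_width: 0.545
grasp_force: 15.0
```

Request:
servo_tool:
  commands:
    - {"xyz":[0,0,0.4],"twist":[0,0,0],"fingers":0.4}
    - {"xyz":[0,0,1.2],"twist":[0,0,0],"fingers":0.4}
    - {"xyz":[0,0,2.2],"twist":[0,0,0],"fingers":0.4}
    - {"xyz":[0,0,3.2],"twist":[0,0,0],"fingers":0.4}
    - {"xyz":[0.1,-0.4,4.2],"twist":[0,0,0],"fingers":0.4}
    - {"xyz":[0.3,-1.2,4.9],"twist":[0,0,0],"fingers":0.4}
    - {"xyz":[0.6,-2.4,5.2],"twist":[0,0,0],"fingers":0.4}
    - {"xyz":[0.9,-3.8,5.2],"twist":[0,0,0],"fingers":0.4}
    - {"xyz":[1.2,-5.2,5.2],"twist":[0,0,0],"fingers":0.4}
    - {"xyz":[1.5,-6.6,5.2],"twist":[0,0,0],"fingers":0.4}
    - {"xyz":[1.8,-8,5.2],"twist":[0,0,0],"fingers":0.4}
    - {"xyz":[2.1,-9.4,5.2],"twist":[0,0,0],"fingers":0.4}

```text
t: 6.05
position: [556.8, -90.9, 260.6]
ee_rot: [-3.141, -0.0, 1.569]
ft_force: [0.6, 0.3, -2.5]
grip_width: 0.542
grasp_force: 14.9
```

Request:
servo_tool:
  commands:
    - {"xyz":[0.3,-1.4,0],"twist":[0,0,0],"fingers":0.4}
    - {"xyz":[0.6,-2.7,0],"twist":[0,0,0],"fingers":0.4}
    - {"xyz":[0.8,-3.8,0],"twist":[0,0,0],"fingers":0.4}
    - {"xyz":[0.95,-4.7,0],"twist":[0,0,0],"fingers":0.4}
    - {"xyz":[1.04,-5.2,-0.3],"twist":[0,0,0],"fingers":0.4}
    - {"xyz":[1.04,-5.28,-1],"twist":[0,0,0],"fingers":0.4}
    - {"xyz":[1.04,-5.28,-2],"twist":[0,0,0],"fingers":0.4}
    - {"xyz":[1.04,-5.28,-3],"twist":[0,0,0],"fingers":0.4}
    - {"xyz":[1.04,-5.28,-4],"twist":[0,0,0],"fingers":0.4}
    - {"xyz":[1.04,-5.28,-4.7],"twist":[0,0,0],"fingers":0.4}
    - {"xyz":[1.04,-5.28,-5],"twist":[0,0,0],"fingers":0.4}
    - {"xyz":[1.04,-5.28,-5],"twist":[0,0,0],"fingers":0.4}

```text
t: 7.55
position: [582.9, -221.7, 134.9]
ee_rot: [-3.141, -0.0, 1.57]
ft_force: [-0.1, 0.1, -1.9]
grip_width: 0.544
grasp_force: 14.9
```

Request:
servo_tool:
  commands:
    - {"xyz":[0,0,-0.2],"twist":[0,0,0],"fingers":0.4}
    - {"xyz":[0,0,-0.36],"twist":[0,0,0],"fingers":0.4}
    - {"xyz":[0,0,-0.42],"twist":[0,0,0],"fingers":0.4}
    - {"xyz":[0,0,-0.42],"twist":[0,0,0],"fingers":0.4}
    - {"xyz":[0,0,-0.42],"twist":[0,0,0],"fingers":0.4}

```text
t: 8.18
position: [583.1, -222.0, 124.8]
ee_rot: [3.141, 0.0, 1.569]
ft_force: [0.3, 0.2, -2.7]
grip_width: 0.545
grasp_force: 14.9
```

Request:
servo_tool:
  commands:
    - {"xyz":[0,0,-0.03],"twist":[0,0,0],"fingers":0.4}
    - {"xyz":[0,0,-0.03],"twist":[0,0,0],"fingers":0.4}
    - {"xyz":[0,0,-0.03],"twist":[0,0,0],"fingers":0.4}

```text
t: 8.55
position: [583.2, -222.1, 124.2]
ee_rot: [3.141, 0.0, 1.569]
ft_force: [-0.6, -0.1, 1.8]
grip_width: 0.546
grasp_force: 14.9
```

Request:
servo_tool:
  commands:
    - {"xyz":[0,0,0],"twist":[0,0,0],"fingers":0.7}
    - {"xyz":[0,0,0],"twist":[0,0,0],"fingers":1}
    - {"xyz":[0,0,0],"twist":[0,0,0],"fingers":1}
    - {"xyz":[0,0,0],"twist":[0,0,0],"fingers":1}
    - {"xyz":[0,0,0.6],"twist":[0,0,0],"fingers":1}
    - {"xyz":[0,0,1.6],"twist":[0,0,0],"fingers":1}
    - {"xyz":[0,0,3],"twist":[0,0,0],"fingers":1}
    - {"xyz":[0,1,4.4],"twist":[0,0,0],"fingers":1}
    - {"xyz":[-0.3,3,4.4],"twist":[0,0,0],"fingers":1}
    - {"xyz":[-0.6,5,4.4],"twist":[0,0,0],"fingers":1}
    - {"xyz":[-0.9,7,4.4],"twist":[0,0,0],"fingers":1}
    - {"xyz":[-1.2,9,4.4],"twist":[0,0,0],"fingers":1}

```text
t: 10.05
position: [552.8, 4.4, 235.2]
ee_rot: [3.14, -0.0, 1.569]
ft_force: [0.5, 0.6, 0.3]
grip_width: 0.998
grasp_force: 0.0
```

Request:
servo_tool:
  commands:
    - {"xyz":[-0.3,2,0],"twist":[0,0,0],"fingers":1}
    - {"xyz":[-0.6,4,0],"twist":[0,0,0],"fingers":1}
    - {"xyz":[-0.9,6,0],"twist":[0,0,0],"fingers":1}
    - {"xyz":[-1.2,8,0],"twist":[0,0,0],"fingers":1}
    - {"xyz":[-1.4,9.4,0],"twist":[0,0,0],"fingers":1}
    - {"xyz":[-1.4,10.2,-1],"twist":[0,0,0],"fingers":1}
    - {"xyz":[-1.4,10.2,-2.4],"twist":[0,0,0],"fingers":1}
    - {"xyz":[-1.4,10.2,-3.8],"twist":[0,0,0],"fingers":1}
    - {"xyz":[-1.4,10.2,-4],"twist":[0,0,0],"fingers":1}
    - {"xyz":[-1.4,10.2,-4],"twist":[0,0,0],"fingers":1}
    - {"xyz":[-1.4,10.2,-4],"twist":[0,0,0],"fingers":1}

```text
t: 11.42
position: [519.0, 258.4, 135.7]
ee_rot: [3.139, -0.001, 1.569]
ft_force: [-0.5, 0.3, -0.1]
grip_width: 1.004
grasp_force: 0.0
```

```bash
python3 - <<'E'
from h import *
import pickle
c=cam('wrist'); save(c,'w4.png'); pickle.dump(c,open('w4.pkl','wb'))
o=ctrl.get_obs(); f=c['frame']; print(o['position'],o['ee_rot'])
for z in (92,118,65): print(z,[np.round(w2px(c,[o['position'][0]+dx,o['position'][1],z]),1) for dx in(-22.5,22.5)])
hsv=cv2.cvtColor(f,cv2.COLOR_RGB2HSV)
m=((hsv[...,1]>120)&((hsv[...,0]<6)|(hsv[...,0]>172))&(hsv[...,2]>60))
for v in range(190,290,6):
    x=np.where(m[v,250:395])[0]
    if len(x): print(v,x.min()+250,x.max()+250,len(x))
cv2.imwrite('pics/w4c.png',cv2.resize(f[170:290,220:420,::-1],(800,480),interpolation=cv2.INTER_CUBIC))
E
```

```text
[518.86857362 258.41724036 135.51979766] [ 3.13950131e+00 -1.45459187e-03  1.56916742e+00]
92 [array([290.7, 217. ]), array([350.5, 216.8])]
118 [array([286.9, 229.3]), array([354.5, 229.1])]
65 [array([293.8, 206.9]), array([347.2, 206.8])]
190 326 326 1
196 305 341 36
202 297 346 16
208 294 350 10
214 292 351 2
```

View pics/w4c.png

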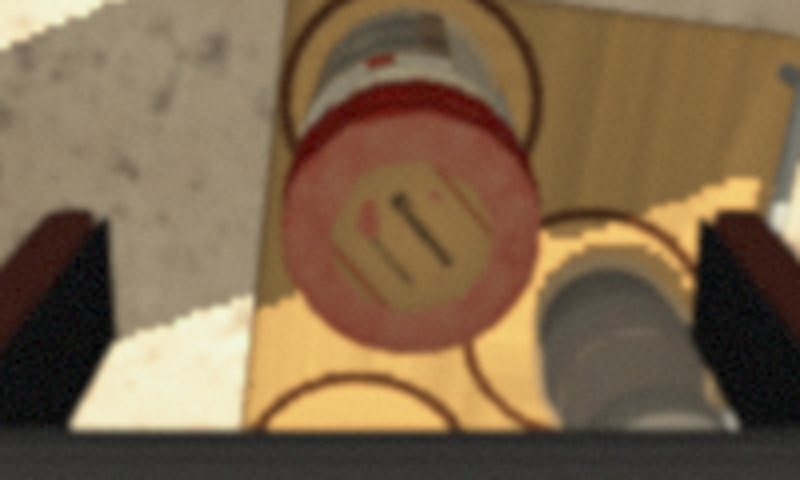

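Jar cap centre is at full-image pixel (322.9,228), about +1.2 mm in x and +0.8 mm in y from the tool axis. I'll correct that, descend and grip.

Request:
servo_tool:
  commands:
    - {"xyz":[0.05,0.03,-0.6],"twist":[0,0,0],"fingers":1}
    - {"xyz":[0.05,0.03,-1.4],"twist":[0,0,0],"fingers":1}
    - {"xyz":[0.05,0.03,-2.2],"twist":[0,0,0],"fingers":0.8}
    - {"xyz":[0.05,0.03,-2.5],"twist":[0,0,0],"fingers":0.62}
    - {"xyz":[0.05,0.03,-2.5],"twist":[0,0,0],"fingers":0.62}
    - {"xyz":[0.05,0.03,-2.5],"twist":[0,0,0],"fingers":0.62}
    - {"xyz":[0.05,0.03,-2.5],"twist":[0,0,0],"fingers":0.62}

```text
t: 12.35
position: [519.7, 259.0, 72.1]
ee_rot: [3.141, -0.001, 1.569]
ft_force: [0.0, 0.0, -0.9]
grip_width: 0.619
grasp_force: 0.0
```

```bash
python3 - <<'E'
from h import *
c=cam('wrist'); f=c['frame']; o=ctrl.get_obs(); print(o['position'],o['grip_width'])
save(c,'w5.png')
# row profile through finger tips & cap
for v in (215,220,225,230,235): print(v,[int(x) for x in f[v,270:372,0]])
for z in (92,118): print(z,np.round(w2px(c,[o['position'][0],o['position'][1],z]),1))
E
```

```text
[519.5437004  259.03634982  72.01515225] 0.618588156815144
215 [155, 153, 153, 147, 145, 137, 130, 132, 135, 121, 104, 79, 65, 66, 89, 121, 140, 142, 140, 136, 121, 97, 92, 98, 98, 98, 108, 123, 134, 137, 134, 136, 133, 130, 130, 130, 134, 138, 145, 155, 157, 156, 155, 154, 150, 150, 150, 153, 154, 156, 156, 156, 156, 155, 155, 154, 151, 148, 153, 155, 155, 156, 156, 153, 152, 150, 148, 144, 140, 137, 130, 124, 118, 118, 115, 112, 113, 111, 115, 113, 107, 106, 116, 132, 142, 144, 140, 142, 143, 132, 105, 77, 65, 75, 97, 125, 131, 135, 131, 132, 129, 125]
220 [153, 153, 155, 152, 153, 151, 147, 141, 130, 114, 99, 87, 70, 69, 80, 105, 132, 135, 119, 98, 92, 109, 124, 134, 138, 140, 134, 137, 144, 147, 145, 144, 147, 154, 158, 157, 156, 146, 138, 120, 109, 106, 102, 97, 95, 97, 89, 87, 85, 88, 90, 86, 86, 84, 86, 85, 82, 91, 95, 92, 95, 96, 104, 110, 115, 124, 134, 136, 139, 144, 148, 147, 150, 148, 146, 143, 137, 130, 120, 112, 109, 106, 103, 109, 125, 138, 141, 143, 140, 124, 90, 68, 72, 87, 113, 131, 131, 130, 132, 130, 129, 124]
225 [56, 71, 86, 75, 77, 115, 148, 150, 134, 114, 113,
[... 621 characters left out ...]
2, 81, 77, 82, 80, 80, 79, 81, 85, 83, 83, 87, 88, 91, 94, 93, 96, 95, 91, 92, 91, 90, 88, 87, 86, 85, 85, 86, 87, 83, 86, 94, 106, 117, 122, 116, 107, 94, 78, 71, 87, 113, 129, 134, 130, 119, 84, 42, 19, 15, 26, 34]
235 [17, 7, 16, 8, 41, 93, 132, 133, 116, 110, 119, 120, 127, 130, 138, 135, 118, 99, 85, 80, 80, 81, 87, 87, 90, 90, 89, 84, 79, 79, 80, 81, 79, 80, 82, 80, 83, 85, 88, 90, 98, 103, 104, 109, 105, 108, 106, 108, 106, 107, 106, 103, 103, 101, 101, 103, 103, 103, 103, 101, 98, 96, 95, 91, 94, 90, 89, 85, 84, 82, 79, 83, 78, 81, 86, 90, 90, 90, 85, 89, 86, 89, 90, 84, 83, 85, 86, 90, 105, 115, 125, 131, 132, 133, 128, 115, 74, 29, 16, 10, 20, 16]
92 [321.  254.1]
118 [321.2 279.4]
```

Request:
servo_tool:
  commands:
    - {"xyz":[0.03,0,0],"twist":[0,0,0],"fingers":0.6}
    - {"xyz":[0.03,0,0],"twist":[0,0,0],"fingers":0.4}
    - {"xyz":[0.03,0,0],"twist":[0,0,0],"fingers":0.4}
    - {"xyz":[0.03,0,0],"twist":[0,0,0],"fingers":0.4}
    - {"xyz":[0.03,0,0],"twist":[0,0,0],"fingers":0.4}
  squeeze: 15

```text
t: 13.02
position: [520.1, 258.8, 71.5]
ee_rot: [3.141, -0.0, 1.569]
ft_force: [-0.1, -0.7, 1.7]
grip_width: 0.507
grasp_force: 15.0
```

Request:
servo_tool:
  commands:
    - {"xyz":[0,0,0.4],"twist":[0,0,0],"fingers":0.4}
    - {"xyz":[0,0,1.4],"twist":[0,0,0],"fingers":0.4}
    - {"xyz":[0,0,2.8],"twist":[0,0,0],"fingers":0.4}
    - {"xyz":[0,0,4.2],"twist":[0,0,0],"fingers":0.4}
    - {"xyz":[0,-0.6,5.6],"twist":[0,0,0],"fingers":0.4}
    - {"xyz":[0.2,-1.8,7],"twist":[0,0,0],"fingers":0.4}
    - {"xyz":[0.4,-3.4,8],"twist":[0,0,0],"fingers":0.4}
    - {"xyz":[0.6,-5,8],"twist":[0,0,0],"fingers":0.4}
    - {"xyz":[0.8,-6.6,8],"twist":[0,0,0],"fingers":0.4}
    - {"xyz":[1,-8.2,8],"twist":[0,0,0],"fingers":0.4}
    - {"xyz":[1.2,-9.8,8],"twist":[0,0,0],"fingers":0.4}
    - {"xyz":[1.4,-11.4,8],"twist":[0,0,0],"fingers":0.4}

```text
t: 14.52
position: [554.7, -27.5, 271.9]
ee_rot: [3.141, -0.0, 1.569]
ft_force: [0.0, -0.1, -1.2]
grip_width: 0.505
grasp_force: 15.0
```

Request:
servo_tool:
  commands:
    - {"xyz":[0.2,-1.6,0],"twist":[0,0,0],"fingers":0.4}
    - {"xyz":[0.4,-3.2,0],"twist":[0,0,0],"fingers":0.4}
    - {"xyz":[0.6,-4.8,0],"twist":[0,0,0],"fingers":0.4}
    - {"xyz":[0.8,-6.4,0],"twist":[0,0,0],"fingers":0.4}
    - {"xyz":[1,-8,0],"twist":[0,0,0],"fingers":0.4}
    - {"xyz":[1.12,-9.6,0],"twist":[0,0,0],"fingers":0.4}
    - {"xyz":[1.12,-10.8,0],"twist":[0,0,0],"fingers":0.4}
    - {"xyz":[1.12,-11.4,0],"twist":[0,0,0],"fingers":0.4}
    - {"xyz":[1.12,-11.59,-0.2],"twist":[0,0,0],"fingers":0.4}
    - {"xyz":[1.12,-11.59,-1],"twist":[0,0,0],"fingers":0.4}
    - {"xyz":[1.12,-11.59,-2],"twist":[0,0,0],"fingers":0.4}
    - {"xyz":[1.12,-11.59,-3],"twist":[0,0,0],"fingers":0.4}

```text
t: 16.02
position: [583.5, -313.9, 195.5]
ee_rot: [3.141, -0.001, 1.571]
ft_force: [-0.2, -0.5, -2.0]
grip_width: 0.502
grasp_force: 15.0
```

Request:
servo_tool:
  commands:
    - {"xyz":[0,0,-1],"twist":[0,0,0],"fingers":0.4}
    - {"xyz":[0,0,-2],"twist":[0,0,0],"fingers":0.4}
    - {"xyz":[0,0,-3],"twist":[0,0,0],"fingers":0.4}
    - {"xyz":[0,0,-4],"twist":[0,0,0],"fingers":0.4}
    - {"xyz":[0,0,-4.7],"twist":[0,0,0],"fingers":0.4}
    - {"xyz":[0,0,-5],"twist":[0,0,0],"fingers":0.4}
    - {"xyz":[0,0,-5.18],"twist":[0,0,0],"fingers":0.4}
    - {"xyz":[0,0,-5.22],"twist":[0,0,0],"fingers":0.4}
    - {"xyz":[0,0,-5.22],"twist":[0,0,0],"fingers":0.4}
    - {"xyz":[0,0,-5.22],"twist":[0,0,0],"fingers":0.4}

```text
t: 17.27
position: [583.2, -316.1, 66.4]
ee_rot: [3.141, 0.0, 1.569]
ft_force: [-0.8, 0.3, -1.4]
grip_width: 0.504
grasp_force: 15.0
```

Lower the last 1 mm, release, rise and go to the salt.

Request:
servo_tool:
  commands:
    - {"xyz":[0,0,-0.03],"twist":[0,0,0],"fingers":0.4}
    - {"xyz":[0,0,-0.03],"twist":[0,0,0],"fingers":0.4}
    - {"xyz":[0,0,-0.03],"twist":[0,0,0],"fingers":0.8}
    - {"xyz":[0,0,-0.03],"twist":[0,0,0],"fingers":1}
    - {"xyz":[0,0,-0.03],"twist":[0,0,0],"fingers":1}
    - {"xyz":[0,0,-0.03],"twist":[0,0,0],"fingers":1}
    - {"xyz":[0,0,1],"twist":[0,0,0],"fingers":1}
    - {"xyz":[0,0,2.5],"twist":[0,0,0],"fingers":1}
    - {"xyz":[0,0,4.5],"twist":[0,0,0],"fingers":1}
    - {"xyz":[0,0,6.5],"twist":[0,0,0],"fingers":1}
    - {"xyz":[0,2,7],"twist":[0,0,0],"fingers":1}
    - {"xyz":[0,4,7],"twist":[0,0,0],"fingers":1}

```text
t: 18.77
position: [583.4, -215.8, 242.5]
ee_rot: [3.139, 0.001, 1.568]
ft_force: [0.8, 1.0, 0.7]
grip_width: 1.001
grasp_force: 0.0
```

Request:
servo_tool:
  commands:
    - {"xyz":[0,2,0],"twist":[0,0,0],"fingers":1}
    - {"xyz":[0,4,0],"twist":[0,0,0],"fingers":1}
    - {"xyz":[0,6,0],"twist":[0,0,0],"fingers":1}
    - {"xyz":[0,8,0],"twist":[0,0,0],"fingers":1}
    - {"xyz":[-0.2,10,0],"twist":[0,0,0],"fingers":1}
    - {"xyz":[-0.4,12,0],"twist":[0,0,0],"fingers":1}
    - {"xyz":[-0.48,14,-1],"twist":[0,0,0],"fingers":1}
    - {"xyz":[-0.48,16,-2.5],"twist":[0,0,0],"fingers":1}
    - {"xyz":[-0.48,16.28,-4.2],"twist":[0,0,0],"fingers":1}
    - {"xyz":[-0.48,16.28,-4.6],"twist":[0,0,0],"fingers":1}
    - {"xyz":[-0.48,16.28,-4.6],"twist":[0,0,0],"fingers":1}
    - {"xyz":[-0.48,16.28,-4.6],"twist":[0,0,0],"fingers":1}

```text
t: 20.27
position: [572.3, 190.0, 127.8]
ee_rot: [3.139, -0.001, 1.567]
ft_force: [0.5, -0.2, 0.4]
grip_width: 0.999
grasp_force: 0.0
```

```bash
python3 - <<'E'
from h import *
import pickle
c=cam('wrist'); save(c,'w6.png'); pickle.dump(c,open('w6.pkl','wb'))
o=ctrl.get_obs(); f=c['frame']; print(o['position'],o['ee_rot'])
for z in (102,82,12): print(z,[np.round(w2px(c,[o['position'][0],o['position'][1],z]),1)])
print(np.round(px2w(c,320,200,12),1))
t=ctrl.read_camera('top')['frame'][:,:,::-1]
a=cv2.resize(f[140:290,200:440,::-1],(800,500),interpolation=cv2.INTER_CUBIC)
cv2.imwrite('pics/w6c.png',a)
E
```

```text
[572.24270984 190.29386401 127.78898484] [ 3.13894824e+00 -1.14435452e-03  1.56767208e+00]
102 [array([320.7, 224.7])]
82 [array([320.6, 215.7])]
12 [array([320.3, 193.8])]
[571.9 183.9  12. ]
```

View pics/w6c.png

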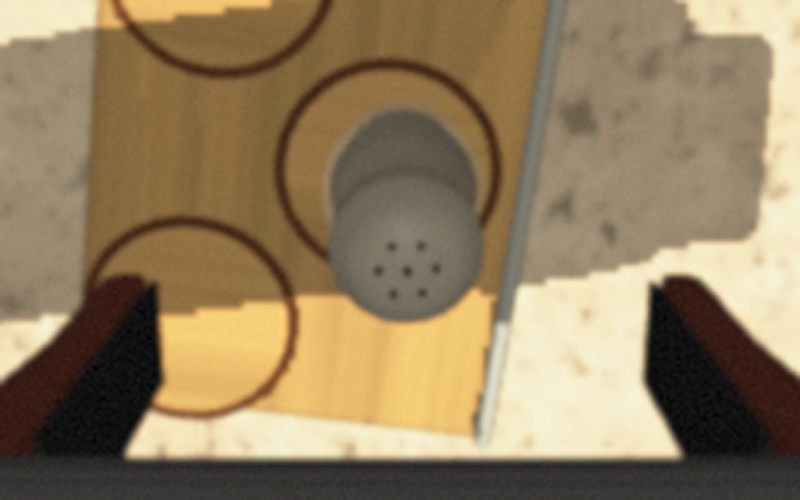

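Salt cap centre is at crop (407,271). The rear ring centre is at crop (388.5,173.5), full-image (316.6,192.1). Now grip the salt.

Request:
servo_tool:
  commands:
    - {"xyz":[0.08,0.06,-0.8],"twist":[0,0,0],"fingers":1}
    - {"xyz":[0.08,0.06,-1.8],"twist":[0,0,0],"fingers":1}
    - {"xyz":[0.08,0.06,-2.6],"twist":[0,0,0],"fingers":0.8}
    - {"xyz":[0.08,0.06,-2.87],"twist":[0,0,0],"fingers":0.6}
    - {"xyz":[0.08,0.06,-2.87],"twist":[0,0,0],"fingers":0.6}
    - {"xyz":[0.08,0.06,-2.87],"twist":[0,0,0],"fingers":0.6}
    - {"xyz":[0.08,0.06,-2.87],"twist":[0,0,0],"fingers":0.4}
    - {"xyz":[0.08,0.06,-2.87],"twist":[0,0,0],"fingers":0.4}
    - {"xyz":[0.08,0.06,-2.87],"twist":[0,0,0],"fingers":0.4}
    - {"xyz":[0.08,0.06,-2.87],"twist":[0,0,0],"fingers":0.4}
  squeeze: 15

```text
t: 21.62
position: [573.2, 192.8, 54.6]
ee_rot: [3.141, -0.0, 1.569]
ft_force: [-1.7, -0.2, 4.5]
grip_width: 0.428
grasp_force: 15.2
```

```bash
python3 - <<'E'
from h import *
import pickle
c=pickle.load(open('w6.pkl','rb'))
g=lambda x,y:(200+(x+.5)/3.3333-.5,140+(y+.5)/3.3333-.5)
print('ring',px2w(c,*g(388.5,173.5),12).round(1),'L/R',px2w(c,*g(277,173),12).round(1),px2w(c,*g(500,173),12).round(1),px2w(c,*g(388,62),12).round(1))
print('salt top',px2w(c,*g(407,271),102).round(1))
print('ringR', px2w(c,*g(190,316),12).round(1),px2w(c,*g(297,316),12).round(1))
print('ringL bottom', px2w(c,*g(225,75),12).round(1))
E
```

```text
ring [568.1 192.4  12. ] L/R [534.9 192.7  12. ] [601.4 192.4  12. ] [568.2 225.6  12. ]
salt top [573. 193. 102.]
ringR [506.2 147.3  12. ] [539.5 147.2  12. ]
ringL bottom [520.8 222.   12. ]
```

The width reads 37.7 mm, which is the taper, with a 4.5 N upward push. I'll regrip lower.

Request:
servo_tool:
  commands:
    - {"xyz":[0,0,0],"twist":[0,0,0],"fingers":0.6}
    - {"xyz":[0,0,0],"twist":[0,0,0],"fingers":0.65}
    - {"xyz":[0,0,-0.15],"twist":[0,0,0],"fingers":0.65}
    - {"xyz":[0,0,-0.3],"twist":[0,0,0],"fingers":0.65}
    - {"xyz":[0,0,-0.3],"twist":[0,0,0],"fingers":0.65}
    - {"xyz":[0,0,-0.3],"twist":[0,0,0],"fingers":0.4}
    - {"xyz":[0,0,-0.3],"twist":[0,0,0],"fingers":0.4}
    - {"xyz":[0,0,-0.3],"twist":[0,0,0],"fingers":0.4}
    - {"xyz":[0,0,-0.3],"twist":[0,0,0],"fingers":0.4}
  squeeze: 12

```text
t: 22.75
position: [573.0, 192.5, 46.7]
ee_rot: [3.141, -0.0, 1.569]
ft_force: [-0.3, -1.1, -0.6]
grip_width: 0.454
grasp_force: 11.8
```

```bash
python3 - <<'E'
from h import *
c=cam('wrist'); save(c,'w7.png'); f=c['frame']
for k in ('position','ft_force','wrist_torque','grip_width','grasp_force'): print(k,ctrl.get_obs()[k])
s=cam('scene')['frame']
b=cv2.resize(s[130:200,250:350,::-1],(800,560),interpolation=cv2.INTER_CUBIC)
cv2.imwrite('pics/s7c.png',np.hstack([cv2.resize(f[170:290,240:400,::-1],(400,300)),cv2.resize(s[130:205,250:350,::-1],(400,300),interpolation=cv2.INTER_CUBIC)]))
E
```

```text
position [572.98215209 192.53428444  46.71341102]
ft_force [ 0.11475071  0.21547127 -0.68159457]
wrist_torque [-0.06587139  0.06090594  0.04552076]
grip_width 0.4555771314936911
grasp_force 11.842158465588
```

View pics/s7c.png

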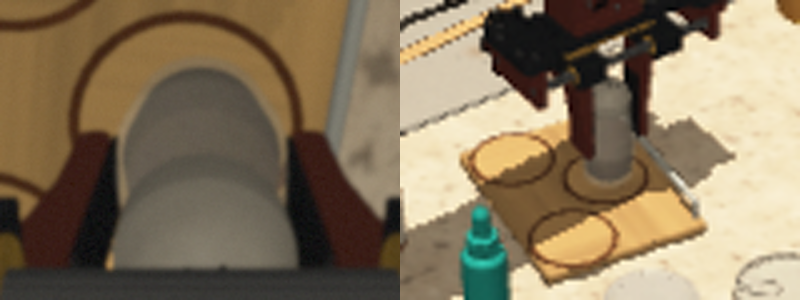

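Salt is upright and gripped at 40 mm, on its slightly tapered body. Lift it and carry it to a hover beyond the coaster for a look.

Request:
servo_tool:
  commands:
    - {"xyz":[0,0,0.5],"twist":[0,0,0],"fingers":0.35}
    - {"xyz":[0,0,1.5],"twist":[0,0,0],"fingers":0.35}
    - {"xyz":[0,0,3],"twist":[0,0,0],"fingers":0.35}
    - {"xyz":[-0.1,-0.4,4.5],"twist":[0,0,0],"fingers":0.35}
    - {"xyz":[-0.5,-1.4,5.6],"twist":[0,0,0],"fingers":0.35}
    - {"xyz":[-1,-2.9,5.8],"twist":[0,0,0],"fingers":0.35}
    - {"xyz":[-1.6,-4.6,5.8],"twist":[0,0,0],"fingers":0.35}
    - {"xyz":[-2.2,-6.3,5.8],"twist":[0,0,0],"fingers":0.35}
    - {"xyz":[-2.8,-8,5.8],"twist":[0,0,0],"fingers":0.35}
    - {"xyz":[-3.4,-9.7,5.8],"twist":[0,0,0],"fingers":0.35}
    - {"xyz":[-4,-11.4,5.8],"twist":[0,0,0],"fingers":0.35}
    - {"xyz":[-4.6,-13.1,5.8],"twist":[0,0,0],"fingers":0.35}

```text
t: 24.35
position: [457.4, -136.4, 192.6]
ee_rot: [3.14, -0.0, 1.569]
ft_force: [0.1, -1.1, -0.4]
grip_width: 0.456
grasp_force: 11.8
```

Request:
servo_tool:
  commands:
    - {"xyz":[-0.6,-1.7,0],"twist":[0,0,0],"fingers":0.35}
    - {"xyz":[-1.2,-3.4,0],"twist":[0,0,0],"fingers":0.35}
    - {"xyz":[-1.8,-5,0],"twist":[0,0,0],"fingers":0.35}
    - {"xyz":[-2.3,-6.3,0],"twist":[0,0,0],"fingers":0.35}
    - {"xyz":[-2.5,-7.1,-0.5],"twist":[0,0,0],"fingers":0.35}
    - {"xyz":[-2.56,-7.4,-1.2],"twist":[0,0,0],"fingers":0.35}
    - {"xyz":[-2.56,-7.4,-1.8],"twist":[0,0,0],"fingers":0.35}
    - {"xyz":[-2.56,-7.4,-2],"twist":[0,0,0],"fingers":0.35}
    - {"xyz":[-2.56,-7.4,-2],"twist":[0,0,0],"fingers":0.35}
    - {"xyz":[-2.56,-7.4,-2],"twist":[0,0,0],"fingers":0.35}

```text
t: 25.6
position: [394.4, -319.8, 142.2]
ee_rot: [3.141, 0.0, 1.57]
ft_force: [-0.7, -0.6, -2.3]
grip_width: 0.458
grasp_force: 11.8
```

```bash
python3 - <<'E'
from h import *
c=cam('wrist'); save(c,'w8.png'); f=c['frame']
o=ctrl.get_obs(); print(o['position'],o['grip_width'],o['grasp_force'])
hsv=cv2.cvtColor(f,cv2.COLOR_RGB2HSV)
print(hsv[147,320],np.round(w2px(c,[394,-270,6])))
ref=hsv[147,320].astype(int)
m=((abs(hsv[...,0].astype(int)-ref[0])<8)&(hsv[...,1]>90)&(hsv[...,2]<150)).astype(np.uint8)
m[220:]=0
n,l,s,ct=cv2.connectedComponentsWithStats(m); i=l[147,320]; print(s[i],ct[i])
cs=max(cv2.findContours((l==i).astype(np.uint8),0,1)[0],key=len)
W=np.array([px2w(c,*p[0],6)[:2] for p in cs]); print(cv2.minEnclosingCircle(W.astype(np.float32)))
A=np.c_[2*W,np.ones(len(W))]; q=np.linalg.lstsq(A,(W**2).sum(1),rcond=None)[0]; print(q[:2],np.sqrt(q[2]+q[:2]@q[:2]))
E
```

```text
[ 394.39720426 -319.85743568  142.18143842] 0.4562966694265518 11.774529090325814
[ 12 176  77] [320. 142.]
[ 221    0  141  182 7422] [304.25599569 117.05941795]
((373.42230224609375, -224.064453125), 91.87026977539062)
[ 383.6093741  -218.36788461] 65.16635355213617
```

```bash
python3 - <<'E'
from h import *
f=cv2.imread('pics/w8.png')[:,:,::-1]
hsv=cv2.cvtColor(np.ascontiguousarray(f),cv2.COLOR_RGB2HSV)
m=((abs(hsv[...,0].astype(int)-12)<8)&(hsv[...,1]>90)&(hsv[...,2]<150))
for v in range(84,206,6):
    x=np.where(m[v,240:400])[0]+240
    print(v,[(int(a[0]),int(a[-1])) for a in np.split(x,np.where(np.diff(x)>1)[0]+1) if len(a)>6], f[v,270])
cv2.imwrite('pics/w8c.png',cv2.resize(f[60:260,200:440,::-1],(720,600),interpolation=cv2.INTER_CUBIC))
E
```

```text
84 [] [150 126  89]
90 [(260, 266)] [151 123  89]
96 [(274, 280)] [138 118  89]
102 [(261, 272), (308, 332)] [145 121  87]
108 [(267, 277), (297, 343)] [142 116  84]
114 [(245, 251), (273, 282), (290, 350)] [158 130  94]
120 [(246, 254), (275, 282), (286, 355)] [158 130  95]
126 [(281, 357)] [161 131  96]
132 [(280, 359)] [161 132  94]
138 [(279, 360)] [156 128  92]
144 [(265, 272), (280, 360)] [142 117  85]
150 [(266, 273), (280, 359)] [142 117  84]
156 [(281, 357)] [150 124  89]
162 [(283, 354)] [159 130  92]
168 [(291, 350)] [162 132  95]
174 [(298, 344)] [161 133  94]
180 [(308, 332)] [153 128  92]
186 [] [155 126  90]
192 [] [155 127  89]
198 [] [152 123  86]
204 [] [153 127  91]
```

View pics/w8c.png

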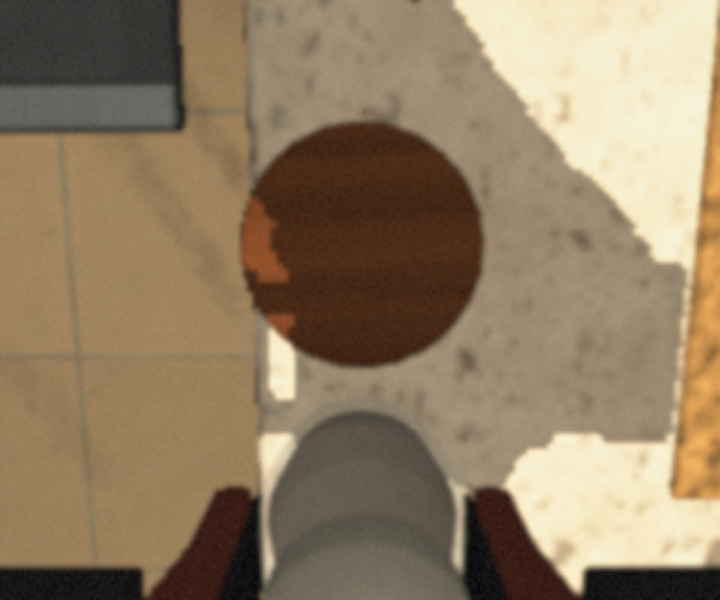

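Coaster centre is at crop (362,244), full-image (320.5,141.2), giving (394.4,−269.2). That agrees with the top camera. Placing the salt.

Request:
servo_tool:
  commands:
    - {"xyz":[0,0.6,0],"twist":[0,0,0],"fingers":0.35}
    - {"xyz":[0,1.4,-0.3],"twist":[0,0,0],"fingers":0.35}
    - {"xyz":[0,1.9,-1],"twist":[0,0,0],"fingers":0.35}
    - {"xyz":[0,2.01,-1.9],"twist":[0,0,0],"fingers":0.35}
    - {"xyz":[0,2.01,-2.8],"twist":[0,0,0],"fingers":0.35}
    - {"xyz":[0,2.01,-3.5],"twist":[0,0,0],"fingers":0.35}
    - {"xyz":[0,2.01,-3.85],"twist":[0,0,0],"fingers":0.35}
    - {"xyz":[0,2.01,-4],"twist":[0,0,0],"fingers":0.35}
    - {"xyz":[0,2.01,-4],"twist":[0,0,0],"fingers":0.35}
    - {"xyz":[0,2.01,-4],"twist":[0,0,0],"fingers":0.35}

```text
t: 26.9
position: [394.3, -269.8, 42.2]
ee_rot: [3.141, 0.0, 1.569]
ft_force: [1.5, 0.2, -0.8]
grip_width: 0.451
grasp_force: 11.8
```

Request:
servo_tool:
  commands:
    - {"xyz":[0,0.02,-0.06],"twist":[0,0,0],"fingers":0.35}
    - {"xyz":[0,0.02,-0.06],"twist":[0,0,0],"fingers":0.35}
    - {"xyz":[0,0.02,-0.06],"twist":[0,0,0],"fingers":0.35}

```text
t: 27.28
position: [394.3, -269.5, 40.5]
ee_rot: [3.141, 0.0, 1.569]
ft_force: [0.3, -0.4, 4.8]
grip_width: 0.456
grasp_force: 12.2
```

Request:
servo_tool:
  commands:
    - {"xyz":[0,0,0],"twist":[0,0,0],"fingers":0.7}
    - {"xyz":[0,0,0],"twist":[0,0,0],"fingers":1}
    - {"xyz":[0,0,0],"twist":[0,0,0],"fingers":1}
    - {"xyz":[0,0,0],"twist":[0,0,0],"fingers":1}
    - {"xyz":[0,0,0.8],"twist":[0,0,0],"fingers":1}
    - {"xyz":[0,0,2.4],"twist":[0,0,0],"fingers":1}
    - {"xyz":[0,0,4.4],"twist":[0,0,0],"fingers":1}
    - {"xyz":[0,1.5,5.4],"twist":[0,0,0],"fingers":1}
    - {"xyz":[0,3.5,5.4],"twist":[0,0,0],"fingers":1}
    - {"xyz":[0,5.5,5.4],"twist":[0,0,0],"fingers":1}
    - {"xyz":[0,7.5,5.4],"twist":[0,0,0],"fingers":1}
    - {"xyz":[0,9.5,5.4],"twist":[0,0,0],"fingers":1}

```text
t: 28.78
position: [393.8, -30.1, 175.4]
ee_rot: [3.141, -0.001, 1.569]
ft_force: [1.9, 0.8, -0.5]
grip_width: 0.997
grasp_force: 0.0
```

Request:
servo_tool:
  commands:
    - {"xyz":[0,2,0],"twist":[0,0,0],"fingers":1}
    - {"xyz":[0,4,0],"twist":[0,0,0],"fingers":1}
    - {"xyz":[0,6,0],"twist":[0,0,0],"fingers":1}
    - {"xyz":[0,8,0],"twist":[0,0,0],"fingers":1}
    - {"xyz":[0,9.6,-0.5],"twist":[0,0,0],"fingers":1}
    - {"xyz":[0,9.9,-1],"twist":[0,0,0],"fingers":1}
    - {"xyz":[0,9.9,-1],"twist":[0,0,0],"fingers":1}
    - {"xyz":[0,9.9,-1],"twist":[0,0,0],"fingers":1}
    - {"xyz":[0,9.9,-1],"twist":[0,0,0],"fingers":1}

```text
t: 29.9
position: [394.4, 214.9, 150.7]
ee_rot: [3.141, -0.001, 1.567]
ft_force: [-0.7, 0.4, 0.1]
grip_width: 0.998
grasp_force: 0.0
```

```bash
python3 - <<'E'
from h import *
import pickle
c=cam('wrist'); save(c,'w9.png'); pickle.dump(c,open('w9.pkl','wb'))
f=c['frame']; o=ctrl.get_obs(); print(o['position'],o['ee_rot'])
for z in (102,0): print(z,np.round(w2px(c,[394,232,z]),1),np.round(w2px(c,[o['position'][0],o['position'][1],z]),1))
# top view of salt on the coaster beside
t=cam('top')['frame']
a=cv2.resize(f[120:270,240:400,::-1],(533,500),interpolation=cv2.INTER_CUBIC)
b=cv2.resize(t[130:260,360:440,::-1],(267,434),interpolation=cv2.INTER_CUBIC); b=cv2.copyMakeBorder(b,0,66,0,0,0)
cv2.imwrite('pics/w9c.png',np.hstack([a,b]))
E
```

```text
[394.38959384 215.05225068 150.66534048] [ 3.14092405e+00 -6.22952273e-04  1.56770571e+00]
102 [320.2 193.2] [320.8 214.6]
0 [320.2 171.2] [320.6 186.3]
```

View pics/w9c.png

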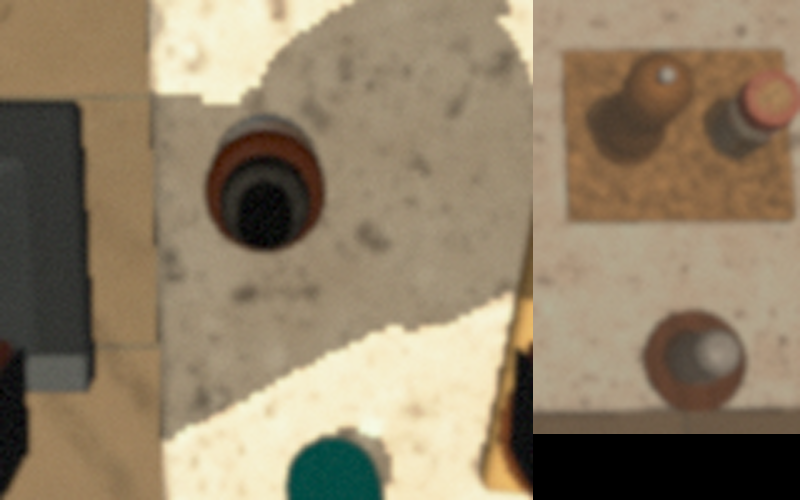

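Everything is upright. Mill and jar stand on the mat and the salt on the coaster. The amber tip is at full-image (319.4,184.4), giving (393.4,238.7). Grip it.

Request:
servo_tool:
  commands:
    - {"xyz":[-0.04,0.5,0],"twist":[0,0,0],"fingers":1}
    - {"xyz":[-0.04,0.95,-0.4],"twist":[0,0,0],"fingers":1}
    - {"xyz":[-0.04,0.95,-1.2],"twist":[0,0,0],"fingers":1}
    - {"xyz":[-0.04,0.95,-2.2],"twist":[0,0,0],"fingers":0.8}
    - {"xyz":[-0.04,0.95,-3.2],"twist":[0,0,0],"fingers":0.7}
    - {"xyz":[-0.04,0.95,-4.1],"twist":[0,0,0],"fingers":0.7}
    - {"xyz":[-0.04,0.95,-4.56],"twist":[0,0,0],"fingers":0.6}
    - {"xyz":[-0.04,0.95,-4.56],"twist":[0,0,0],"fingers":0.5}
    - {"xyz":[-0.04,0.95,-4.56],"twist":[0,0,0],"fingers":0.5}

```text
t: 31.12
position: [393.3, 239.9, 36.6]
ee_rot: [3.141, -0.001, 1.569]
ft_force: [-0.5, 0.1, 0.1]
grip_width: 0.503
grasp_force: 0.0
```

Request:
servo_tool:
  commands:
    - {"xyz":[0,0,0],"twist":[0,0,0],"fingers":0.45}
    - {"xyz":[0,0,0],"twist":[0,0,0],"fingers":0.25}
    - {"xyz":[0,0,0],"twist":[0,0,0],"fingers":0.25}
    - {"xyz":[0,0,0],"twist":[0,0,0],"fingers":0.25}
    - {"xyz":[0,0,0],"twist":[0,0,0],"fingers":0.25}
    - {"xyz":[0,0,0],"twist":[0,0,0],"fingers":0.25}
  squeeze: 12

```text
t: 31.88
position: [393.4, 239.9, 36.6]
ee_rot: [3.141, -0.001, 1.569]
ft_force: [-0.8, -0.6, 6.2]
grip_width: 0.37
grasp_force: 12.0
```

Request:
servo_tool:
  commands:
    - {"xyz":[0,0,0.5],"twist":[0,0,0],"fingers":0.25}
    - {"xyz":[0,0,1.4],"twist":[0,0,0],"fingers":0.25}
    - {"xyz":[0.3,-0.1,2.4],"twist":[0,0,0],"fingers":0.25}
    - {"xyz":[1.2,-0.3,2.8],"twist":[0,0,0],"fingers":0.25}
    - {"xyz":[2.4,-0.6,2.8],"twist":[0,0,0],"fingers":0.25}
    - {"xyz":[3.8,-1,2.8],"twist":[0,0,0],"fingers":0.25}
    - {"xyz":[5.2,-1.4,2.8],"twist":[0,0,0],"fingers":0.25}
    - {"xyz":[6.3,-1.7,2.8],"twist":[0,0,0],"fingers":0.25}
    - {"xyz":[6.9,-1.85,2.8],"twist":[0,0,0],"fingers":0.25}
    - {"xyz":[6.99,-1.87,2.8],"twist":[0,0,0],"fingers":0.25}
    - {"xyz":[6.99,-1.87,2.8],"twist":[0,0,0],"fingers":0.25}
    - {"xyz":[6.99,-1.87,2.8],"twist":[0,0,0],"fingers":0.25}

```text
t: 33.38
position: [566.7, 193.4, 106.2]
ee_rot: [-3.141, -0.0, 1.57]
ft_force: [0.2, 0.4, -0.5]
grip_width: 0.365
grasp_force: 12.0
```

```bash
python3 - <<'E'
from h import *
import pickle
c=cam('wrist'); save(c,'wA.png'); pickle.dump(c,open('wA.pkl','wb'))
f=c['frame'].astype(int); o=ctrl.get_obs(); p=o['position']; print(p,o['grip_width'])
print('ring ctr pred',np.round(w2px(c,[568.1,192.4,12]),1),'top',np.round(w2px(c,[568.1,226,12]),1),'L',np.round(w2px(c,[534.5,192.4,12]),1),'R',np.round(w2px(c,[601.7,192.4,12]),1))
# ring = dark thin line (edge) : profile along column at ring top, and rows for L,R
u,v=w2px(c,[568.1,226,12]); g=f.sum(2)//3
print('col',[int(x) for x in g[int(v)-12:int(v)+13,int(round(u))]],int(v)-12)
for yy in (192.4,205,215):
    u,v=w2px(c,[568.1,yy,12]); v=int(round(v)); h=np.sqrt(33.5**2-(yy-192.4)**2)
    for s in(-1,1):
        uu=int(round(w2px(c,[568.1+s*h,yy,12])[0])); print(yy,s,v,uu-8,[int(x) for x in g[v,uu-8:uu+9]])
# amber: bulb prediction
foot=p[2]-36.6
print('amber tip pred if y off 0',np.round(w2px(c,[p[0],p[1],foot+101]),1),'cap top',np.round(w2px(c,[p[0],p[1],foot+65]),1))
u,v=w2px(c,[p[0],p[1],foot+101]);print([int(x) for x in g[190:275,int(u)]])
E
```

```text
[566.92199027 193.41905126 106.25540925] 0.36671887341957754
ring ctr pred [322.3 200.6] top [322.4 164.4] L [285.9 200.6] R [358.7 200.6]
col [102, 105, 99, 103, 103, 101, 103, 102, 104, 101, 101, 91, 63, 43, 47, 70, 96, 109, 111, 107, 111, 106, 108, 108, 109] 152
192.4 -1 201 278 [96, 98, 95, 96, 93, 96, 96, 85, 63, 41, 52, 76, 100, 110, 112, 108, 109]
192.4 1 201 351 [107, 109, 110, 102, 83, 57, 47, 60, 86, 104, 105, 106, 105, 101, 100, 104, 112]
205 -1 187 280 [97, 96, 94, 92, 94, 95, 92, 85, 63, 48, 49, 67, 87, 103, 106, 108, 107]
205 1 187 348 [110, 108, 110, 106, 95, 73, 53, 46, 60, 86, 106, 111, 111, 110, 111, 108, 105]
215 -1 176 287 [95, 96, 96, 98, 96, 94, 86, 74, 53, 38, 41, 49, 64, 84, 99, 103, 108]
215 1 176 342 [105, 104, 95, 79, 64, 50, 45, 61, 83, 100, 105, 108, 110, 104, 109, 108, 109]
amber tip pred if y off 0 [321.9 304.4] cap top [321.5 261.5]
[108, 108, 108, 110, 110, 108, 110, 108, 108, 108, 109, 105, 108, 106, 99, 77, 73, 91, 105, 108, 106, 89, 65, 68, 86, 103, 109, 103, 100, 104, 114, 114, 101, 82, 73, 82, 81, 84, 98, 95, 66, 40, 27, 26, 28, 33, 31, 42, 36, 44, 42, 50, 48, 49, 51, 51, 42, 27, 15, 12, 16, 13, 6, 4, 15, 15, 12, 13, 9, 13, 21, 32, 38, 42, 42, 46, 47, 44, 33, 22, 10, 14, 8, 10, 1]
```

```bash
python3 - <<'E'
from h import *
import pickle
c=pickle.load(open('wA.pkl','rb')); p=ctrl.get_obs()['position']; F=p[2]-36.6
for n,dy,z in [('foot',16.5,0),('shoulder',16.5,60),('shoulder',16.5,65),('caplow',12,65),('captop',12,77),('bulb',5,90)]:
    for o in (-2,2): print(n,z,o,np.round(w2px(c,[p[0],p[1]+dy+o,F+z])[1],1),end=' | ')
f=c['frame']; print()
for v in range(196,262): print(v,f[v,321],end='; ')
E
```

```text
foot 0 -2 200.8 | foot 0 2 195.4 | shoulder 60 -2 231.4 | shoulder 60 2 224.0 | shoulder 65 -2 235.0 | shoulder 65 2 227.5 | caplow 65 -2 243.4 | caplow 65 2 236.0 | captop 77 -2 253.9 | captop 77 2 245.9 | bulb 90 -2 282.5 | bulb 90 2 274.1 | 
196 [149 115  67]; 197 [145 113  67]; 198 [145 113  66]; 199 [146 114  66]; 200 [147 115  67]; 201 [143 110  63]; 202 [145 114  67]; 203 [144 113  63]; 204 [136 103  59]; 205 [108  78  46]; 206 [91 73 56]; 207 [102  93  80]; 208 [115 105  95]; 209 [119 111  96]; 210 [116 108  95]; 211 [94 88 85]; 212 [56 63 78]; 213 [57 67 82]; 214 [87 86 87]; 215 [112 105  94]; 216 [118 111  98]; 217 [116 106  89]; 218 [114 102  85]; 219 [116 106  90]; 220 [126 116 101]; 221 [123 117 102]; 222 [111 102  91]; 223 [98 78 70]; 224 [98 66 56]; 225 [108  75  65]; 226 [102  74  68]; 227 [96 81 75]; 228 [106 101  89]; 229 [105  97  83]; 230 [82 66 51]; 231 [63 37 22]; 232 [54 24  5]; 233 [55 22  1]; 234 [60 22  2]; 235 [65 27  9]; 236 [66 26  1]; 237 [72 35 21]; 238 [69 29 11]; 239 [77 37 18]; 240 [76 34 18]; 241 [83 43 24]; 242 [82 40 22]; 243 [81 43 23]; 244 [83 43 27]; 245 [82 45 27]; 246 [70 37 21]; 247 [43 24 16]; 248 [23 13 11]; 249 [14 13  9]; 250 [18 15 15]; 251 [14 17 10]; 252 [10  3  6]; 253 [10  1  3]; 254 [17 16 12]; 255 [17 17 11]; 256 [13 13 12]; 257 [14 16  9]; 258 [10 10  9]; 259 [16 10 15]; 260 [23 21 21]; 261 [36 32 29];
```

Request:
servo_tool:
  commands:
    - {"xyz":[0.04,0,-0.4],"twist":[0,0,0],"fingers":0.25}
    - {"xyz":[0.04,0,-1.1],"twist":[0,0,0],"fingers":0.25}
    - {"xyz":[0.04,0,-1.8],"twist":[0,0,0],"fingers":0.25}
    - {"xyz":[0.04,0,-2.15],"twist":[0,0,0],"fingers":0.25}
    - {"xyz":[0.04,0,-2.2],"twist":[0,0,0],"fingers":0.25}
    - {"xyz":[0.04,0,-2.2],"twist":[0,0,0],"fingers":0.25}
    - {"xyz":[0.04,0,-2.2],"twist":[0,0,0],"fingers":0.25}

```text
t: 34.3
position: [569.1, 192.9, 51.7]
ee_rot: [3.141, -0.0, 1.569]
ft_force: [-0.1, -0.5, -0.9]
grip_width: 0.367
grasp_force: 12.0
```

```bash
python3 - <<'E'
from h import *
import pickle
c=cam('wrist'); save(c,'wB.png'); pickle.dump(c,open('wB.pkl','wb'))
f=c['frame']; g=f.astype(int).sum(2)//3; o=ctrl.get_obs(); p=o['position']; print(p,o['ft_force'])
for y in (192.7-32.3,192.7,192.7+32.3): print(np.round(w2px(c,[567.9,y,12]),1))
for y in (p[1]+16.5,p[1]): print('foot edge',np.round(w2px(c,[p[0],y,14]),1))
for v in range(150,225): print(v,f[v,321],end='; ')
print()
for v in (196,200,204): print(v,[int(x) for x in g[v,265:376]])
E
```

```text
[569.107191   192.96514097  51.71907726] [ 0.59180521  0.84039996 -0.33481692]
[319.3 258.7]
[319.2 218.9]
[319.  175.8]
foot edge [320.8 197.6]
foot edge [320.8 219.4]
150 [140 109  65]; 151 [140 110  65]; 152 [136 106  61]; 153 [137 106  63]; 154 [137 108  61]; 155 [137 106  64]; 156 [136 105  62]; 157 [137 106  62]; 158 [136 105  60]; 159 [136 105  61]; 160 [134 104  59]; 161 [135 105  62]; 162 [132 101  58]; 163 [136 105  61]; 164 [133 102  58]; 165 [137 105  63]; 166 [134 105  62]; 167 [135 106  64]; 168 [135 106  61]; 169 [136 106  62]; 170 [134 105  62]; 171 [135 105  63]; 172 [127  97  56]; 173 [109  82  45]; 174 [82 55 31]; 175 [69 39 23]; 176 [65 38 20]; 177 [74 48 28]; 178 [107  79  44]; 179 [133 103  63]; 180 [145 113  67]; 181 [147 114  68]; 182 [146 113  64]; 183 [146 113  65]; 184 [147 115  68]; 185 [143 112  63]; 186 [146 114  66]; 187 [145 113  68]; 188 [148 114  65]; 189 [146 112  64]; 190 [145 112  65]; 191 [145 113  68]; 192 [142 109  64]; 193 [144 112  64]; 194 [145 114  70]; 195 [143 113  64]; 196 [143 111  65]; 197 [146 113  68]; 198 [145 112  64]; 199 [150 116
[... 1362 characters left out ...]
106, 108, 106, 105, 108, 105, 105, 107, 104, 108, 106, 107, 108, 106, 98, 82, 60, 42, 43, 49, 69, 95, 108, 111, 109, 111, 108, 111, 109, 108, 110, 108, 106, 105, 105]
204 [99, 96, 91, 94, 92, 93, 96, 94, 94, 91, 75, 54, 37, 43, 53, 79, 100, 110, 110, 110, 110, 110, 108, 107, 108, 107, 110, 108, 106, 106, 106, 107, 102, 107, 106, 105, 105, 104, 107, 104, 108, 103, 105, 108, 107, 104, 106, 106, 105, 105, 104, 103, 101, 98, 97, 98, 97, 101, 102, 102, 105, 107, 108, 109, 109, 106, 108, 108, 109, 110, 110, 109, 109, 110, 108, 108, 111, 111, 108, 109, 111, 111, 112, 111, 110, 112, 110, 108, 109, 111, 109, 109, 102, 80, 56, 45, 45, 57, 84, 105, 108, 110, 111, 111, 108, 106, 107, 106, 105, 104, 105]
```

Request:
servo_tool:
  commands:
    - {"xyz":[-0.05,0.09,0],"twist":[0,0,0],"fingers":0.25}
    - {"xyz":[-0.05,0.09,-0.06],"twist":[0,0,0],"fingers":0.25}
    - {"xyz":[-0.05,0.09,-0.1],"twist":[0,0,0],"fingers":0.25}
    - {"xyz":[-0.05,0.09,-0.12],"twist":[0,0,0],"fingers":0.25}
    - {"xyz":[-0.05,0.09,-0.12],"twist":[0,0,0],"fingers":0.25}

```text
t: 34.98
position: [567.5, 195.2, 48.7]
ee_rot: [3.142, -0.0, 1.569]
ft_force: [-1.7, -0.5, 5.9]
grip_width: 0.371
grasp_force: 12.0
```

Request:
servo_tool:
  commands:
    - {"xyz":[0,0,0.02],"twist":[0,0,0],"fingers":0.5}
    - {"xyz":[0,0,0.02],"twist":[0,0,0],"fingers":0.8}
    - {"xyz":[0,0,0.02],"twist":[0,0,0],"fingers":0.8}
    - {"xyz":[0,0,0.02],"twist":[0,0,0],"fingers":0.8}
    - {"xyz":[0,0,0.8],"twist":[0,0,0],"fingers":0.8}
    - {"xyz":[0,0,2],"twist":[0,0,0],"fingers":0.9}
    - {"xyz":[0,0,3.6],"twist":[0,0,0],"fingers":1}
    - {"xyz":[0,-0.8,4],"twist":[0,0,0],"fingers":1}
    - {"xyz":[0,-0.8,4],"twist":[0,0,0],"fingers":1}
    - {"xyz":[0,-0.8,4],"twist":[0,0,0],"fingers":1}
    - {"xyz":[0,-0.8,4],"twist":[0,0,0],"fingers":1}

```text
t: 36.35
position: [566.8, 175.3, 147.0]
ee_rot: [-3.14, 0.001, 1.57]
ft_force: [-0.2, -0.1, 0.2]
grip_width: 1.0
grasp_force: 0.0
```

```bash
python3 - <<'E'
from h import *
import pickle
c=cam('wrist'); save(c,'wC.png'); pickle.dump(c,open('wC.pkl','wb'))
f=c['frame']; g=f.astype(int).sum(2)//3; o=ctrl.get_obs(); p=o['position']; print(p,o['ee_rot'])
for n,y,z in [('ringtop',225,12),('ringbot',160.5,12),('ctr',192.8,12),('tip',192.8,114),('captop+12',204.8,89),('shoulder',192.8,77),('foot+',209.3,12)]: print(n,np.round(w2px(c,[567.7,y,z]),1))
print('ringL/R',np.round(w2px(c,[535.4,192.8,12])),np.round(w2px(c,[600,192.8,12])))
u=320
for v in range(135,240): print(v,*f[v,u],end='; ')
print()
for v in (172,178,184,190,196,202,208): print(v,[int(x) for x in g[v,278:366]])
E
```

```text
[566.86209678 175.33077935 147.07183036] [-3.13990034e+00  6.86484889e-04  1.56992128e+00]
ringtop [321.8 141.9]
ringbot [321.8 203. ]
ctr [321.8 173.2]
tip [322.3 198. ]
captop+12 [322.2 174.8]
shoulder [322.1 186.6]
foot+ [321.8 157.4]
ringL/R [291. 173.] [353. 173.]
135 163 127 75; 136 136 106 61; 137 137 108 63; 138 133 103 58; 139 129 99 59; 140 106 80 45; 141 77 50 25; 142 71 43 27; 143 94 67 40; 144 127 100 57; 145 144 112 66; 146 147 115 69; 147 145 115 66; 148 144 114 64; 149 146 114 69; 150 146 114 67; 151 149 117 70; 152 146 113 66; 153 144 112 65; 154 146 113 67; 155 145 112 67; 156 143 110 63; 157 148 114 67; 158 147 116 65; 159 140 109 66; 160 121 99 72; 161 102 93 84; 162 89 89 88; 163 100 94 89; 164 109 97 86; 165 108 91 82; 166 93 75 65; 167 68 45 36; 168 59 24 8; 169 63 23 6; 170 71 33 10; 171 78 39 21; 172 81 43 27; 173 82 45 26; 174 73 39 25; 175 53 31 21; 176 23 19 12; 177 15 16 10; 178 27 25 24; 179 32 31 28; 180 42 40 34; 181 47 42 37; 182 46 44 34; 183 48 45 39; 184 33 31 27; 185 24 19 20; 186 10 13 13; 187 8 12 10; 188 21 17 20; 189 5 4 2; 190 7 8 3; 191 10 1
[... 2759 characters left out ...]
100, 100, 99, 95, 95, 93, 84, 80, 66, 57, 46, 34, 23, 12, 15, 5, 9, 9, 15, 9, 10, 10, 16, 17, 7, 9, 20, 29, 43, 53, 59, 69, 76, 88, 99, 99, 107, 104, 105, 104, 107, 105, 108, 105, 107, 109, 107, 103, 109, 107, 104, 105, 100, 103, 107, 119, 117, 116, 119, 130, 133, 136, 137, 138]
208 [107, 106, 108, 107, 109, 108, 107, 106, 106, 109, 108, 111, 107, 95, 69, 50, 53, 80, 93, 100, 103, 102, 102, 102, 99, 101, 100, 98, 96, 96, 99, 96, 100, 103, 99, 98, 100, 100, 97, 99, 96, 94, 88, 87, 87, 88, 97, 102, 107, 110, 112, 110, 109, 108, 106, 108, 109, 108, 105, 108, 107, 105, 106, 106, 106, 108, 107, 107, 106, 108, 103, 109, 105, 104, 103, 99, 103, 110, 117, 118, 115, 126, 136, 139, 140, 136, 132, 131]
```

Amber is centred in the rear ring to about 1 mm. Now fetch the jar.

Request:
servo_tool:
  commands:
    - {"xyz":[0,0,2],"twist":[0,0,0],"fingers":1}
    - {"xyz":[0,-1,3.8],"twist":[0,0,0],"fingers":1}
    - {"xyz":[0,-3,3.8],"twist":[0,0,0],"fingers":1}
    - {"xyz":[0,-5,3.8],"twist":[0,0,0],"fingers":1}
    - {"xyz":[0.2,-7,3.8],"twist":[0,0,0],"fingers":1}
    - {"xyz":[0.4,-9,3.8],"twist":[0,0,0],"fingers":1}
    - {"xyz":[0.65,-11,3.8],"twist":[0,0,0],"fingers":1}
    - {"xyz":[0.65,-13,3.8],"twist":[0,0,0],"fingers":1}
    - {"xyz":[0.65,-15,3.8],"twist":[0,0,0],"fingers":1}
    - {"xyz":[0.65,-17,3.8],"twist":[0,0,0],"fingers":1}
    - {"xyz":[0.65,-19,3.8],"twist":[0,0,0],"fingers":1}
    - {"xyz":[0.65,-19.66,3.8],"twist":[0,0,0],"fingers":1}

```text
t: 37.9
position: [582.5, -319.9, 242.3]
ee_rot: [-3.14, 0.001, 1.565]
ft_force: [0.8, 0.0, 0.1]
grip_width: 1.001
grasp_force: 0.0
```

Request:
servo_tool:
  commands:
    - {"xyz":[0,0,-1],"twist":[0,0,0],"fingers":1}
    - {"xyz":[0,0,-2.4],"twist":[0,0,0],"fingers":1}
    - {"xyz":[0,0,-3.6],"twist":[0,0,0],"fingers":1}
    - {"xyz":[0,0,-3.6],"twist":[0,0,0],"fingers":1}
    - {"xyz":[0,0,-3.6],"twist":[0,0,0],"fingers":1}
    - {"xyz":[0,0,-3.6],"twist":[0,0,0],"fingers":1}
    - {"xyz":[0,0,-3.6],"twist":[0,0,0],"fingers":1}

```text
t: 38.78
position: [584.2, -316.6, 154.3]
ee_rot: [3.14, 0.001, 1.569]
ft_force: [-0.6, -1.5, 0.7]
grip_width: 1.0
grasp_force: 0.0
```

```bash
python3 - <<'E'
from h import *
o=ctrl.get_obs(); print(o['position'],o['ee_rot'])
E
```

```text
[ 584.23069007 -316.63605206  154.30065051] [3.13993155e+00 5.00977772e-04 1.56939068e+00]
```

Request:
servo_tool:
  commands:
    - {"xyz":[-0.04,0.02,-0.8],"twist":[0,0,0],"fingers":1}
    - {"xyz":[-0.04,0.02,-1.8],"twist":[0,0,0],"fingers":1}
    - {"xyz":[-0.04,0.02,-2.8],"twist":[0,0,0],"fingers":0.8}
    - {"xyz":[-0.04,0.02,-3.4],"twist":[0,0,0],"fingers":0.62}
    - {"xyz":[-0.04,0.02,-3.54],"twist":[0,0,0],"fingers":0.62}
    - {"xyz":[-0.04,0.02,-3.54],"twist":[0,0,0],"fingers":0.62}
    - {"xyz":[-0.04,0.02,-3.54],"twist":[0,0,0],"fingers":0.62}
    - {"xyz":[-0.04,0.02,-3.54],"twist":[0,0,0],"fingers":0.62}

```text
t: 39.78
position: [583.1, -316.1, 65.4]
ee_rot: [3.141, 0.0, 1.569]
ft_force: [0.2, 0.0, -0.8]
grip_width: 0.618
grasp_force: 0.0
```

Request:
servo_tool:
  commands:
    - {"xyz":[0,0,0],"twist":[0,0,0],"fingers":0.4}
    - {"xyz":[0,0,0],"twist":[0,0,0],"fingers":0.4}
    - {"xyz":[0,0,0],"twist":[0,0,0],"fingers":0.4}
    - {"xyz":[0,0,0],"twist":[0,0,0],"fingers":0.4}
    - {"xyz":[0,0,0.5],"twist":[0,0,0],"fingers":0.4}
    - {"xyz":[0,0,1.5],"twist":[0,0,0],"fingers":0.4}
    - {"xyz":[0,0,2.8],"twist":[0,0,0],"fingers":0.4}
    - {"xyz":[0,0,4.2],"twist":[0,0,0],"fingers":0.4}
    - {"xyz":[0,0,5.6],"twist":[0,0,0],"fingers":0.4}
    - {"xyz":[0,0,7],"twist":[0,0,0],"fingers":0.4}
    - {"xyz":[0,0.6,8],"twist":[0,0,0],"fingers":0.4}
    - {"xyz":[0,1.8,8.2],"twist":[0,0,0],"fingers":0.4}
  squeeze: 15

```text
t: 41.28
position: [582.6, -272.5, 272.3]
ee_rot: [3.139, 0.002, 1.566]
ft_force: [1.3, 0.2, -1.6]
grip_width: 0.505
grasp_force: 15.0
```

Request:
servo_tool:
  commands:
    - {"xyz":[-0.2,1.6,0],"twist":[0,0,0],"fingers":0.4}
    - {"xyz":[-0.4,3.2,0],"twist":[0,0,0],"fingers":0.4}
    - {"xyz":[-0.6,4.8,0],"twist":[0,0,0],"fingers":0.4}
    - {"xyz":[-0.8,6.4,0],"twist":[0,0,0],"fingers":0.4}
    - {"xyz":[-1,8,0],"twist":[0,0,0],"fingers":0.4}
    - {"xyz":[-1.2,9.6,0],"twist":[0,0,0],"fingers":0.4}
    - {"xyz":[-1.4,11.2,0],"twist":[0,0,0],"fingers":0.4}
    - {"xyz":[-1.6,12.8,0],"twist":[0,0,0],"fingers":0.4}
    - {"xyz":[-1.8,14.4,0],"twist":[0,0,0],"fingers":0.4}
    - {"xyz":[-2,16,0],"twist":[0,0,0],"fingers":0.4}
    - {"xyz":[-2.2,17.6,0],"twist":[0,0,0],"fingers":0.4}
    - {"xyz":[-2.4,19,0],"twist":[0,0,0],"fingers":0.4}

```text
t: 42.78
position: [522.2, 205.3, 270.1]
ee_rot: [3.141, -0.0, 1.57]
ft_force: [-0.8, -0.5, -1.2]
grip_width: 0.502
grasp_force: 15.0
```

Request:
servo_tool:
  commands:
    - {"xyz":[-0.06,1.2,0],"twist":[0,0,0],"fingers":0.4}
    - {"xyz":[-0.12,1.9,0],"twist":[0,0,0],"fingers":0.4}
    - {"xyz":[-0.12,2.2,-0.4],"twist":[0,0,0],"fingers":0.4}
    - {"xyz":[-0.12,2.2,-1.4],"twist":[0,0,0],"fingers":0.4}
    - {"xyz":[-0.12,2.2,-2.6],"twist":[0,0,0],"fingers":0.4}
    - {"xyz":[-0.12,2.2,-3.8],"twist":[0,0,0],"fingers":0.4}
    - {"xyz":[-0.12,2.2,-5],"twist":[0,0,0],"fingers":0.4}
    - {"xyz":[-0.12,2.2,-6.2],"twist":[0,0,0],"fingers":0.4}
    - {"xyz":[-0.12,2.2,-7.2],"twist":[0,0,0],"fingers":0.4}
    - {"xyz":[-0.12,2.2,-7.7],"twist":[0,0,0],"fingers":0.4}
    - {"xyz":[-0.12,2.2,-7.8],"twist":[0,0,0],"fingers":0.4}
    - {"xyz":[-0.12,2.2,-7.8],"twist":[0,0,0],"fingers":0.4}

```text
t: 44.28
position: [520.2, 258.9, 75.3]
ee_rot: [3.141, -0.0, 1.569]
ft_force: [-0.3, -0.4, -0.1]
grip_width: 0.505
grasp_force: 15.0
```

Request:
servo_tool:
  commands:
    - {"xyz":[0,0,-0.06],"twist":[0,0,0],"fingers":0.4}
    - {"xyz":[0,0,-0.12],"twist":[0,0,0],"fingers":0.4}
    - {"xyz":[0,0,-0.14],"twist":[0,0,0],"fingers":0.4}
    - {"xyz":[0,0,-0.14],"twist":[0,0,0],"fingers":0.4}
    - {"xyz":[0,0,-0.14],"twist":[0,0,0],"fingers":0.4}

```text
t: 44.9
position: [519.7, 259.1, 71.2]
ee_rot: [3.142, 0.0, 1.569]
ft_force: [0.5, 0.2, -0.9]
grip_width: 0.502
grasp_force: 15.0
```

Request:
servo_tool:
  commands:
    - {"xyz":[0.01,0,-0.03],"twist":[0,0,0],"fingers":0.4}
    - {"xyz":[0.01,0,-0.03],"twist":[0,0,0],"fingers":0.4}
    - {"xyz":[0.01,0,-0.03],"twist":[0,0,0],"fingers":0.4}

```text
t: 45.28
position: [520.0, 259.1, 70.8]
ee_rot: [3.142, -0.0, 1.569]
ft_force: [-2.7, -1.2, 6.5]
grip_width: 0.506
grasp_force: 15.0
```

Request:
servo_tool:
  commands:
    - {"xyz":[0,0,0.01],"twist":[0,0,0],"fingers":0.7}
    - {"xyz":[0,0,0.01],"twist":[0,0,0],"fingers":0.95}
    - {"xyz":[0,0,0.01],"twist":[0,0,0],"fingers":0.95}
    - {"xyz":[0,0,0.01],"twist":[0,0,0],"fingers":0.95}
    - {"xyz":[0,0,0.8],"twist":[0,0,0],"fingers":0.95}
    - {"xyz":[0,0,2.2],"twist":[0,0,0],"fingers":1}
    - {"xyz":[0,0,4],"twist":[0,0,0],"fingers":1}
    - {"xyz":[0,0,6],"twist":[0,0,0],"fingers":1}
    - {"xyz":[0,-1.5,6.6],"twist":[0,0,0],"fingers":1}
    - {"xyz":[0.3,-3.5,6.6],"twist":[0,0,0],"fingers":1}
    - {"xyz":[0.6,-5.5,6.6],"twist":[0,0,0],"fingers":1}
    - {"xyz":[0.9,-7.5,6.6],"twist":[0,0,0],"fingers":1}

```text
t: 46.78
position: [542.5, 70.0, 235.6]
ee_rot: [3.141, -0.0, 1.57]
ft_force: [-0.4, -0.3, 0.2]
grip_width: 0.999
grasp_force: 0.0
```

Request:
servo_tool:
  commands:
    - {"xyz":[0.3,-2,0],"twist":[0,0,0],"fingers":1}
    - {"xyz":[0.6,-4,0],"twist":[0,0,0],"fingers":1}
    - {"xyz":[0.9,-6,0],"twist":[0,0,0],"fingers":1}
    - {"xyz":[1.2,-8,0],"twist":[0,0,0],"fingers":1}
    - {"xyz":[1.5,-10,0],"twist":[0,0,0],"fingers":1}
    - {"xyz":[1.6,-11.4,0],"twist":[0,0,0],"fingers":1}
    - {"xyz":[1.63,-11.75,0],"twist":[0,0,0],"fingers":1}
    - {"xyz":[1.63,-11.75,-0.5],"twist":[0,0,0],"fingers":1}
    - {"xyz":[1.63,-11.75,-0.9],"twist":[0,0,0],"fingers":1}
    - {"xyz":[1.63,-11.75,-0.9],"twist":[0,0,0],"fingers":1}
    - {"xyz":[1.63,-11.75,-0.9],"twist":[0,0,0],"fingers":1}
    - {"xyz":[1.63,-11.75,-0.9],"twist":[0,0,0],"fingers":1}

```text
t: 48.28
position: [583.5, -221.9, 213.3]
ee_rot: [3.141, 0.0, 1.57]
ft_force: [0.2, -0.5, -0.3]
grip_width: 0.998
grasp_force: 0.0
```

Down 89 mm (−3.56).

Request:
servo_tool:
  commands:
    - {"xyz":[-0.01,-0.01,-0.8],"twist":[0,0,0],"fingers":1}
    - {"xyz":[-0.01,-0.01,-1.8],"twist":[0,0,0],"fingers":1}
    - {"xyz":[-0.01,-0.01,-2.8],"twist":[0,0,0],"fingers":0.9}
    - {"xyz":[-0.01,-0.01,-3.4],"twist":[0,0,0],"fingers":0.7}
    - {"xyz":[-0.01,-0.01,-3.56],"twist":[0,0,0],"fingers":0.65}
    - {"xyz":[-0.01,-0.01,-3.56],"twist":[0,0,0],"fingers":0.65}
    - {"xyz":[-0.01,-0.01,-3.56],"twist":[0,0,0],"fingers":0.65}
    - {"xyz":[-0.01,-0.01,-3.56],"twist":[0,0,0],"fingers":0.65}

```text
t: 49.28
position: [583.3, -222.6, 124.6]
ee_rot: [3.14, 0.0, 1.569]
ft_force: [-0.9, 0.9, 0.2]
grip_width: 0.655
grasp_force: 0.0
```

Request:
servo_tool:
  commands:
    - {"xyz":[0,0,0],"twist":[0,0,0],"fingers":0.45}
    - {"xyz":[0,0,0],"twist":[0,0,0],"fingers":0.4}
    - {"xyz":[0,0,0],"twist":[0,0,0],"fingers":0.4}
    - {"xyz":[0,0,0],"twist":[0,0,0],"fingers":0.4}
    - {"xyz":[0,0,0],"twist":[0,0,0],"fingers":0.4}
    - {"xyz":[0,0,0.5],"twist":[0,0,0],"fingers":0.4}
    - {"xyz":[0,0,1.5],"twist":[0,0,0],"fingers":0.4}
    - {"xyz":[0,0,2.7],"twist":[0,0,0],"fingers":0.4}
    - {"xyz":[0,0,3.9],"twist":[0,0,0],"fingers":0.4}
    - {"xyz":[0,0.6,5],"twist":[0,0,0],"fingers":0.4}
    - {"xyz":[-0.2,1.8,5.6],"twist":[0,0,0],"fingers":0.4}
    - {"xyz":[-0.5,3.2,5.8],"twist":[0,0,0],"fingers":0.4}
  squeeze: 15

```text
t: 50.78
position: [570.3, -142.2, 270.2]
ee_rot: [3.141, 0.0, 1.568]
ft_force: [-0.0, 0.2, -2.2]
grip_width: 0.547
grasp_force: 14.9
```

Request:
servo_tool:
  commands:
    - {"xyz":[-0.3,1.4,0],"twist":[0,0,0],"fingers":0.4}
    - {"xyz":[-0.6,2.8,0],"twist":[0,0,0],"fingers":0.4}
    - {"xyz":[-0.9,4.2,0],"twist":[0,0,0],"fingers":0.4}
    - {"xyz":[-1.2,5.6,0],"twist":[0,0,0],"fingers":0.4}
    - {"xyz":[-1.5,7,0],"twist":[0,0,0],"fingers":0.4}
    - {"xyz":[-1.9,8.4,0],"twist":[0,0,0],"fingers":0.4}
    - {"xyz":[-2.2,9.8,0],"twist":[0,0,0],"fingers":0.4}
    - {"xyz":[-2.5,10.8,0],"twist":[0,0,0],"fingers":0.4}
    - {"xyz":[-2.65,11.4,0],"twist":[0,0,0],"fingers":0.4}
    - {"xyz":[-2.65,11.5,-0.4],"twist":[0,0,0],"fingers":0.4}
    - {"xyz":[-2.65,11.5,-1.2],"twist":[0,0,0],"fingers":0.4}
    - {"xyz":[-2.65,11.5,-2.2],"twist":[0,0,0],"fingers":0.4}

```text
t: 52.28
position: [504.7, 143.6, 213.1]
ee_rot: [3.141, 0.0, 1.568]
ft_force: [-0.5, -0.6, -1.5]
grip_width: 0.542
grasp_force: 14.9
```

Request:
servo_tool:
  commands:
    - {"xyz":[0,0,-0.9],"twist":[0,0,0],"fingers":0.4}
    - {"xyz":[0,0,-1.8],"twist":[0,0,0],"fingers":0.4}
    - {"xyz":[0,0,-2.6],"twist":[0,0,0],"fingers":0.4}
    - {"xyz":[0,0,-3.1],"twist":[0,0,0],"fingers":0.4}
    - {"xyz":[0,0,-3.2],"twist":[0,0,0],"fingers":0.4}
    - {"xyz":[0,0,-3.2],"twist":[0,0,0],"fingers":0.4}
    - {"xyz":[0,0,-3.2],"twist":[0,0,0],"fingers":0.4}

```text
t: 53.15
position: [504.7, 145.1, 134.6]
ee_rot: [3.14, -0.001, 1.569]
ft_force: [0.2, 0.4, -2.0]
grip_width: 0.545
grasp_force: 14.9
```

Request:
servo_tool:
  commands:
    - {"xyz":[0,0,-0.08],"twist":[0,0,0],"fingers":0.4}
    - {"xyz":[0,0,-0.15],"twist":[0,0,0],"fingers":0.4}
    - {"xyz":[0,0,-0.17],"twist":[0,0,0],"fingers":0.4}
    - {"xyz":[0,0,-0.17],"twist":[0,0,0],"fingers":0.4}
    - {"xyz":[0,0,-0.17],"twist":[0,0,0],"fingers":0.4}

```text
t: 53.78
position: [504.5, 145.1, 130.1]
ee_rot: [3.141, -0.0, 1.569]
ft_force: [-2.1, -0.2, 5.8]
grip_width: 0.541
grasp_force: 15.0
```

In contact at the original pose. Release and withdraw up and back.

Request:
servo_tool:
  commands:
    - {"xyz":[0,0,0.02],"twist":[0,0,0],"fingers":0.7}
    - {"xyz":[0,0,0.02],"twist":[0,0,0],"fingers":1}
    - {"xyz":[0,0,0.02],"twist":[0,0,0],"fingers":1}
    - {"xyz":[0,0,0.02],"twist":[0,0,0],"fingers":1}
    - {"xyz":[0,0,0.8],"twist":[0,0,0],"fingers":1}
    - {"xyz":[0,0,2],"twist":[0,0,0],"fingers":1}
    - {"xyz":[0,0,3.6],"twist":[0,0,0],"fingers":1}
    - {"xyz":[0,0.5,5.2],"twist":[0,0,0],"fingers":1}
    - {"xyz":[-0.2,2.2,5.6],"twist":[0,0,0],"fingers":1}
    - {"xyz":[-0.2,2.2,5.6],"twist":[0,0,0],"fingers":1}
    - {"xyz":[-0.2,2.2,5.6],"twist":[0,0,0],"fingers":1}
    - {"xyz":[-0.2,2.2,5.6],"twist":[0,0,0],"fingers":1}

```text
t: 55.28
position: [499.2, 198.7, 269.2]
ee_rot: [-3.141, 0.001, 1.568]
ft_force: [0.0, -0.3, 0.3]
grip_width: 0.999
grasp_force: 0.0
```

```bash
python3 - <<'E'
from h import *
import pickle
c=cam('wrist'); save(c,'wF.png'); o=ctrl.get_obs(); print(o['position'],o['grip_width'],o['ft_force'])
d=pickle.load(open('c0.pkl','rb'))
# compare views with the start: template shift of mill head and jar cap in the top and scene cameras, salt now on coaster
for n,boxes in [('top',{'mill':(232,178,258,206),'jar':(190,176,214,200),'tin':(302,156,334,190),'honey':(303,197,334,230)}),('scene',{'mill':(280,142,306,198),'jar':(265,135,285,162),'tin':(330,190,362,226),'honey':(298,195,328,240)})]:
    a=d[n]['frame']; s=cam(n); b=s['frame']; cv2.imwrite(f'pics/{n}F.png',b[:,:,::-1])
    for k,(x0,y0,x1,y1) in boxes.items():
        r=cv2.matchTemplate(b[y0-12:y1+12,x0-12:x1+12],a[y0:y1,x0:x1],cv2.TM_CCOEFF_NORMED); _,m,_,l=cv2.minMaxLoc(r); print(n,k,l[0]-12,l[1]-12,round(m,3))
E
```

```text
[499.27997516 198.81819835 269.24401242] 1.0004835761384931 [-0.2699039  -0.61610633  0.28352994]
top mill 0 1 0.616
top jar 12 -12 0.215
top tin 0 0 0.997
top honey 0 0 0.997
scene mill 0 0 0.726
scene jar 0 0 0.89
scene tin 0 0 1.0
scene honey 0 0 1.0
```

```bash
python3 - <<'E'
from h import *
import pickle
c1=pickle.load(open('w1.pkl','rb')); c=cam('wrist'); b=c['frame'];a=c1['frame']
for k,P in {'mill tip':(505,145.5,175),'jar cap':(520,259,118),'amber now@salt?':(568,192.7,60),'ringL ref':(545,270,12),'turq':(415,114,60),'purple':(405,330,60)}.items():
    u,v=w2px(c1,P); U,V=w2px(c,P); x,y=int(u),int(v); w=14
    r=cv2.matchTemplate(b[y-w-10:y+w+10,x-w-10:x+w+10],a[y-w:y+w,x-w:x+w],cv2.TM_CCOEFF_NORMED); _,m,_,l=cv2.minMaxLoc(r)
    print(k,'pred shift',np.round([U-u,V-v],1),'found',l[0]-10,l[1]-10,round(m,3))
E
```

```text
mill tip pred shift [ 0.  -1.3] found -1 -2 0.906
jar cap pred shift [-0.4 -2.7] found 0 -1 0.96
amber now@salt? pred shift [ 0.2 -1.9] found 10 5 0.575
ringL ref pred shift [-0.2 -2.3] found 1 -2 0.955
turq pred shift [-0.5 -0.8] found 0 -1 0.984
purple pred shift [-1.6 -2.6] found -2 -3 0.994
```

```bash
python3 -c "
from rig import ctrl
print(ctrl.sign_off())"
```

```text
the job is handed in; nothing more can be done
None
```

The job is handed in: the salt is on the coaster, the amber bottle is centred in the rear place, and mill and jar are back within about 2 mm by the wrist camera, with tin and honey unmoved.

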